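Pack and lock the leather kit carrier

ROBOT

A 6-joint arm with a two-finger parallel gripper is mounted at the origin on a cart in front of the work surface, level with it; the furniture and walls round the work are solid. World frame = base frame: x ahead of the robot, y to its left, z up, the work surface at z = 0. Lengths are in m, angles in degrees, forces in N, time in s.
With the tool pointing down it reaches from about 0.3 to 0.75 m from the base axis. Payload 8.5 kg.
Tool frame: the origin (TCP) lies midway between the tips of the shut fingers; the grasp point (between the pads) lies 19 mm behind it (env.pinch_z is the z of the grasp point in the tool frame, in m); z points along the fingers, y is the line along which they close (so a half turn about z gives the same grasp; the last joint's range is limited). The gripper opens to 85 mm and grips with 20 to 120 N. Pads are 22 mm wide; open, the fingers measure 114 mm over their backs; the gripper's body (76 mm by 85 mm) begins 54 mm behind the grasp point. The pads swing forward as they close: fully open they stand 13 mm farther back than shut.
Start: joints at [52.007, 21.807, 74.336, -0, 83.858, -12.336], TCP at [0.238, 0.496, 0.231] pointing down, gripper open.
Joint ranges: [-178.18, 178.18], [-50.72, 133.34], [12.68, 142.11], [-81.47, 261.47], [9.98, 163.14], [-165.26, 165.26]. Speed limits (degrees/s): [136.94, 136.94, 180, 180, 180, 180].

INTERFACE

Orientations are given as a 3x3 rotation matrix whose columns are the frame's x, y, z axes.
In Python, from rig import env gives the robot as it stands.
- The arm moves only by the tool arm_command, never from a script. Its argument "deltas" is a list of rows, each an object of numbers: "rx", "ry", "rz": the turn, a rotation vector about the tool's x, y, z in rad; "dx", "dy", "dz": the shift along the tool's x, y, z in m; "fingers": the finger opening in m, from 0 to 0.0854. In form: [{"rx": .., "ry": .., "rz": .., "dx": .., "dy": .., "dz": .., "fingers": ..}, ...]. A call has 1 to 12 rows; each row shifts and turns the commanded pose from where the row before left it, along the tool's axes as they then stand; what a row does not reach is not made up. A row lasts 1/10 s, in which the tool goes at most 50 mm and 8.59 degrees, less where a joint would pass 70% of its speed; a pose out of reach is approached as far as the arm can. A call is refused whole if a number of a shift passes 0.05 or a number of a turn 0.15, either way. A call with a gripper value outside its range is refused whole. The fingers move at their own pace and stop on an object; "squeeze" is the grip in N (left out, the last holds). Time passes only in rows, so rows that do not move let the fingers close. It gives the time, the measured TCP pose, the force, the opening and the grip force at its end, in the units of the state.
- env.observe(): the state, without advancing time (a new reading comes with each control period).
- env.get_image(name): name is "scene" or "top"; returns a dict with "color" (420x560x3 uint8, blue, green, red), "camera_matrix" (3x3 intrinsics, pixels), "eye" and "orientation" of the camera in the world. Camera axes: x right, y up, looking along -z (the intrinsics and any distortion apply to the point x, -y, -z); pixel columns grow to the right and rows downward; lengths in m; the calibration is good to about 2 mm. A picture is of the moment at which its call begins. There is no depth.
- env.close_job(): hands the job in; it is judged then, once.
Trained networks look in a picture, given as the dict that the camera call returned (one of the last four; its "shot" number tells which), for a name from the list of things; names that differ only in an ending like _2 or _b are one class to them, and where a whole thing is asked for, a point or a joint stands for the part that bears it (a point fixed in the world has none). Each returns a list of dicts, best first, with "p" (0 to 1); they miss things now and then, are a little off and sometimes report something else, mostly with a low value. They report only what shows in the picture. A call takes as long as a camera call.
- env.look_for(query, picture): "box" ([left, top, right, bottom] in pixels, round what is visible of it).
- env.tip_of(query, picture): "location" ([column, row] in pixels: a listed point, or the origin of a listed thing).
The state is a dict: "time_s": time; "q": joint angles; "qvel": joint speeds; "joint_efforts": joint torques, N m; "position": TCP position; "tool_rot": TCP orientation; "ft_force": force on the tool from outside, world axes, zero at the start; "wrist_torque": the same for the moment, N m; "grip_width": finger opening in m; "gripper_force": force on a finger pad.
Only numpy, scipy, OpenCV 4.12 (cv2) and the standard library are available. Lean on these libraries where they do the work, as an engineer would, in place of code of your own. Each camera call takes 0.05 s, during which the arm holds its last target. There are 200 camera calls.

TASK

Pack the leather tools lying out to the right of the carrier (punch, snap setter, sanding block, wax puck; not all are out every time) into their matching pockets in the carrier, then lower the cover level over both dowels until it lies flat on the end bridges. Lock it with the two T-keys from the stand: put one down through the slot at each end until its collar rests on the cover, and turn it a quarter turn so that its head lies across the slot underneath; leave the round tin beside the cover and the spool of thread beside the stand where they are.

Things in the scene. Friction and masses are not known exactly. Their poses are not given: they have to be found in the camera images.
- carrier: Fixed wooden carrier, 170 (x) x 290 (y) x 37 mm; origin: centre of its underside, z up, y along its length. Pocketed board 160 x 200 mm in the middle, top at z 11, pocket floors at z 5. At each end (y = +-120) an aluminium bridge 160 x 40 mm: a slotted plate from z 29 to 37 on legs at x = +-56 to +-80, open below. A dowel stands on each bridge at (55, 120) and (-55, -120).
- pocket_punch (a point): Floor centre of the punch's pocket, 123 mm along the carrier's x, 21 mm along y, 6 mm deep; axes as the carrier's.
- pocket_setter (a point): Floor centre of the snap setter's pocket, 85 mm along the carrier's x, 19 mm along y, 6 mm deep; axes as the carrier's.
- pocket_block (a point): Floor centre of the sanding block's pocket, 41 mm along the carrier's x, 67 mm along y, 6 mm deep; axes as the carrier's.
- pocket_puck (a point): Floor centre of the wax puck's round pocket, 53 mm in diameter, 6 mm deep.
- slot_a (a point): Centre of the slot (40 mm along the carrier's x, 14 mm along y) through the bridge at the carrier's +y end, at the bridge's top face; axes as the carrier's. The steel dowel beside it is 12 mm in diameter and 16 mm high, its last 6 mm tapered to 6 mm.
- slot_b (a point): The same at the carrier's -y end.
- punch: Steel round punch lying flat, 118 mm along its x, 16 mm wide (y), 16 mm high. Origin at the centre of its underside. May be absent.
- setter: Steel snap setter with a knurled middle, lying flat, 80 mm along its x, 14 mm wide (y), 14 mm high. Origin at the centre of its underside. May be absent.
- block: Cork sanding block, 36 mm along its x, 62 mm along its y, 25 mm high. Origin on its centre line, 2 mm below its underside. May be absent.
- puck: Round cake of beeswax lying flat, 48 mm in diameter, 16 mm high. Origin at the centre of its underside. May be absent.
- cover: Flat wooden cover, 160 (x) x 280 (y) x 8 mm, 0.3 to 0.5 kg; origin: centre of its underside. Black bar handle over its centre, 90 mm along y, 16 mm wide, z 29 to 43, on posts at y = +-35. Slots 40 (x) x 14 mm at (0, +-120); dowel holes 15 mm in diameter at (55, 120) and (-55, -120): fits either end round. Seated, its underside is 37 mm above the carrier's origin.
- key_stand: Fixed wooden stand, 90 (x) x 170 (y) x 45 mm, origin at the centre of its underside. Two slots 40 mm along x, 14 mm along y at y = +40 and -40 mm in its top board (z 37 to 45 mm), in which the keys hang by their collars, each to be lifted straight up by at least 40 mm.
- key_0: Steel T-key, upright in the stand; origin: on its axis, at the collar's underside. Collar 36 mm in diameter, z 0 to 5. Wing to grip: 44 (x) x 12 (y) mm, z 5 to 33. Shank 10 mm thick; T-head at the foot 34 (x) x 9 (y) mm, z -30 to -20, parallel to the wing. Collar on the seated cover: origin 45 mm above the carrier's origin, the head below the bridge, free to turn either way.
- key_1: A second T-key, the same as key_0. Either key goes in either slot.
- tin: Flat round balm tin, 67 mm in diameter, 20 mm high; a bystander. Origin at the centre of its underside.
- tan_thread: Upright spool of tan thread, 41 x 48 x 67 mm; a bystander. Origin at the centre of its underside.

How it is judged:
By the outcome, as a careful person would: the job done as asked, in the order asked, and still so for the second after the job is handed in, with the robot touching nothing.
Of punch, setter, block, puck only 3 to 4 are there at a start; the rules pass over those that are not, and their reading is None.
At some moment in a run one of punch, setter, block, puck may be knocked a few centimetres aside while the robot is not near it.
It also fails if it takes over 200 s, if anything falls off the work surface, if the arm or the gripper's body presses on something with over 40 N, if the wrist force passes 120 N, or if a joint passes its speed limit or range.

## Working session

There is one attempt and no reset: what is moved stays moved. The work goes in short steps, Python scripts to look and compute and a tool call to move; the robot and the scene stay as the last step left them, time stands still between calls to the robot, and variables do not carry over. Pictures are saved under pics/ and viewed, at most 14 in all, crops included, and the job is handed in when it is done.

Besides the shell and the picture viewer there is one more tool, called after "Emit:" in YAML: its name, and indented under it one key for each argument. arm_command: Moves the arm, as the interface text tells. Its arguments: {"type":"object","properties":{"deltas":{"type":"array"},"squeeze":{"type":"number"}},"required":["deltas"]}

```bash
mkdir -p pics; ls
python3 - <<'E'
from rig import env
import cv2
s=env.observe();print({k:(v if not hasattr(v,'round') else v) for k,v in s.items()});print(env.pinch_z)
for n in("scene","top"):
    p=env.get_image(n);cv2.imwrite(f"pics/{n}0.png",p["color"]);print(n,p["camera_matrix"],p["eye"],p["orientation"],[k for k in p])
    for q in "carrier pocket_punch pocket_setter pocket_block pocket_puck slot_a slot_b punch setter block puck cover key_stand key_0 key_1 tin tan_thread".split():
        print(q,[(round(d["p"],2),[round(float(v)) for v in d["location"]]) for d in env.tip_of(q,p)][:4])
E
```

```text
pics
{'time_s': 0.0, 'q': array([ 5.20077830e+01,  2.18431787e+01,  7.43836345e+01, -1.07074171e-03,
        8.38584437e+01, -1.23364504e+01]), 'qvel': array([ 0.02207505, -0.04404474, -0.0382313 , -0.06513755,  0.14886761,
        0.1362334 ]), 'joint_efforts': array([-1.11897145e-04, -4.48476827e+01, -2.31272507e+01, -2.65496974e-04,
        4.89872604e-03,  2.89065071e-06]), 'position': array([0.23796329, 0.49554147, 0.23069786]), 'tool_rot': array([[-9.01412282e-01,  4.32960836e-01, -9.01309575e-04],
       [ 4.32961670e-01,  9.01411554e-01, -1.18413204e-03],
       [ 2.99768068e-04, -1.45762366e-03, -9.99998893e-01]]), 'ft_force': array([0.10040486, 0.46682967, 0.60429136]), 'wrist_torque': array([0.02734014, 0.04720828, 0.03322639]), 'gripper_force': 0.0, 'grip_width': 0.08554695000790734}
-0.0187
scene [[458.21610651   0.         285.85257265]
 [  0.         458.21610651 214.34790218]
 [  0.           0.           1.        ]] [-0.10869382 -0.80113281  1.16176322] [[ 7.75144194e-01  4.66638543e-01 -4.25910728e-01]
 [-6.31784198e-01  5.72040944e-01 -5.23084969e-01]
 [-4.5323293
[... 1089 characters left out ...]
ye', 'orientation', 'shot']
carrier [(0.71, [260, 227])]
pocket_punch [(0.7, [285, 224]), (0.62, [264, 156])]
pocket_setter [(0.94, [272, 220])]
pocket_block [(0.84, [245, 211])]
pocket_puck [(0.65, [244, 237])]
slot_a [(0.9, [307, 219]), (0.57, [214, 222]), (0.52, [328, 154])]
slot_b [(0.9, [307, 219]), (0.57, [214, 222]), (0.52, [328, 154])]
punch [(0.61, [391, 251]), (0.52, [417, 220])]
setter [(0.45, [364, 211])]
block [(0.59, [394, 177])]
puck [(0.6, [416, 218])]
cover [(0.78, [136, 210])]
key_stand [(0.66, [285, 220]), (0.65, [263, 156])]
key_0 [(0.69, [244, 150]), (0.62, [280, 153])]
key_1 [(0.69, [244, 150]), (0.62, [280, 153])]
tin [(0.76, [194, 287])]
tan_thread [(0.8, [329, 154])]
```

View pics/top0.png

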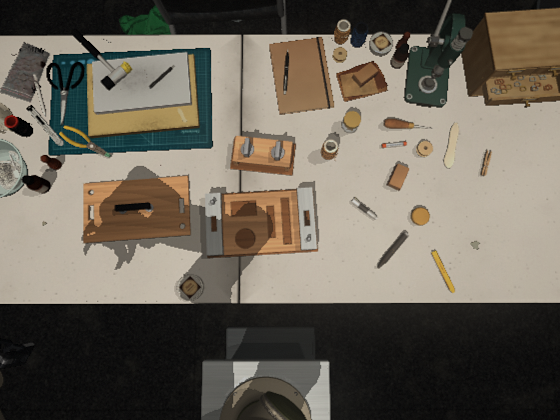

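View pics/scene0.png

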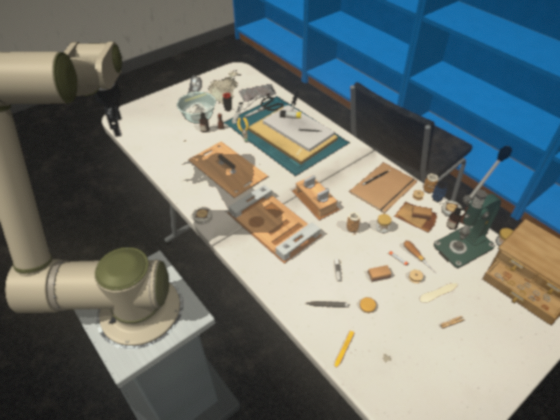

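```bash
cat > h.py <<'E'
import numpy as np, cv2
from rig import env
def ray(p,u,v):
    K=p["camera_matrix"];d=np.array([(u-K[0,2])/K[0,0],-(v-K[1,2])/K[1,1],-1.]);return np.array(p["orientation"])@d
def at(p,u,v,z):
    d=ray(p,u,v);e=np.array(p["eye"]);return (e+d*(z-e[2])/d[2])[:2]
def proj(p,X):
    c=(np.atleast_2d(X)-p["eye"])@np.array(p["orientation"]);K=p["camera_matrix"]
    return np.c_[K[0,2]+K[0,0]*c[:,0]/-c[:,2],K[1,2]-K[1,1]*c[:,1]/-c[:,2]]
def crop(p,l,t,w,h,s,f,pts=None):
    c=cv2.resize(p["color"][t:t+h,l:l+w],None,fx=s,fy=s,interpolation=cv2.INTER_CUBIC)
    for poly in pts or []:
        q=((proj(p,poly)+.5-[l,t])*s*16).astype(int);cv2.polylines(c,[q],True,(0,255,0),1,cv2.LINE_AA,4)
    cv2.imwrite(f,c)
E
python3 - <<'E'
from h import *
p=env.get_image("top")
crop(p,75,125,250,175,3.2,"pics/a1.png");crop(p,340,150,125,125,4.8,"pics/a2.png")
E
```

```text
(no output)
```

View pics/a1.png

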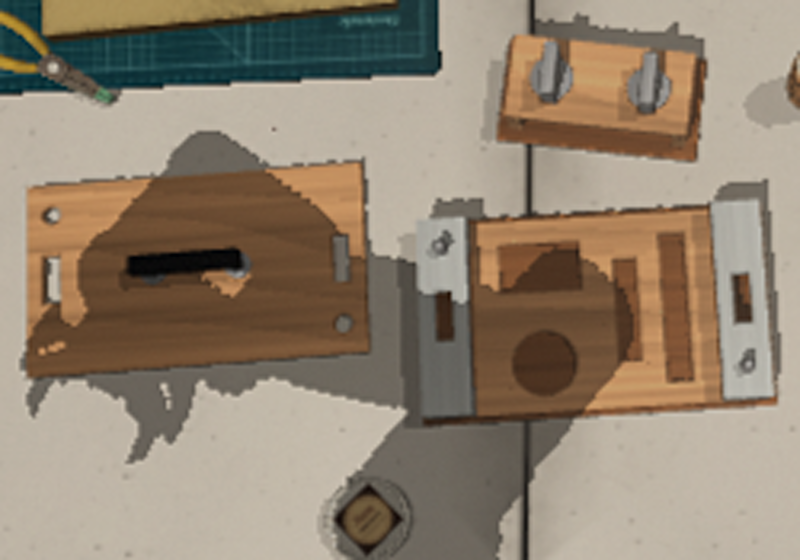

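View pics/a2.png

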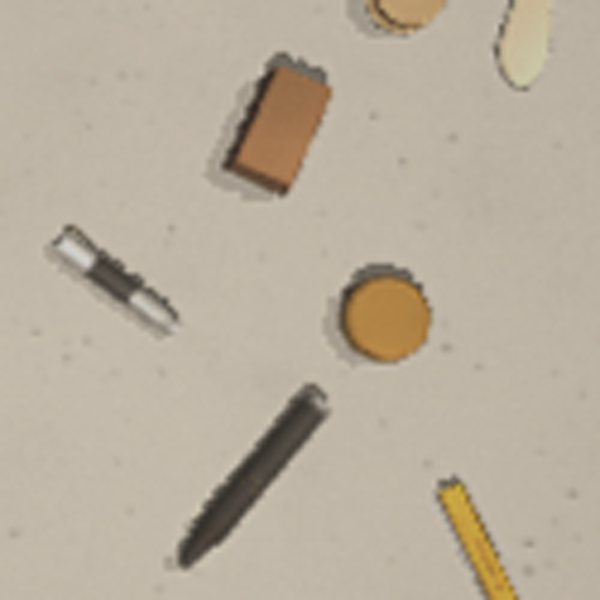

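```bash
cat >> h.py <<'E'
from scipy.optimize import minimize
def rect(cx,cy,w,h,z,n=40):
    c=np.array([[-1,-1],[1,-1],[1,1],[-1,1]])*[w/2,h/2]+[cx,cy]
    return np.c_[np.vstack([c]),np.full(4,z)]
def circ(cx,cy,r,z,n=48):
    a=np.arange(n)*2*np.pi/n;return np.c_[cx+r*np.cos(a),cy+r*np.sin(a),np.full(n,z)]
def dense(P,st=.002):
    o=[];
    for a,b in zip(P,np.roll(P,-1,0)):
        n=max(1,int(np.linalg.norm(b-a)/st));t=(np.arange(n)+.5)[:,None]/n;o.append(np.c_[a+(b-a)*t,np.tile((b-a)/np.linalg.norm(b-a),(n,1))])
    return np.vstack(o)
def place(P,q):
    c,s=np.cos(q[2]),np.sin(q[2]);R=np.array([[c,-s,0],[s,c,0],[0,0,1]]);return P@R.T+[q[0],q[1],0]
def grads(p,sig=.7):
    g=cv2.GaussianBlur(p["color"].astype(np.float32),(0,0),sig)
    return cv2.Sobel(g,-1,1,0,scale=1/8),cv2.Sobel(g,-1,0,1,scale=1/8)
def score(pics,G,D,q):
    t=0;c,s=np.cos(q[2]),np.sin(q[2]);R=np.array([[c,-s,0],[s,c,0],[0,0,1]])
    X=D[:,:3]@R.T+[q[0],q[1],0];T=D[:,3:]@R.T
    for p,(gx,gy) in zip(pics,G):
        u=proj(p,X);d=proj(p,X+T*.001)-u;n=np.c_[-d[:,1],d[:,0]];n/=np.linalg.norm(n,axis=1)[:,None]
        m=u.astype(np.float32).reshape(-1,1,2);a=cv2.remap(gx,m,None,cv2.INTER_LINEAR)[:,0];b=cv2.remap(gy,m,None,cv2.INTER_LINEAR)[:,0]
        t+=np.minimum(np.abs(a*n[:,:1]+b*n[:,1:]).sum(1),60).mean()
    return t
def fit(pics,polys,q0,free=(1,1,1),rng=(.008,.05),st=.002):
    D=np.vstack([dense(P,st) for P in polys]);q0=np.array(q0,float);best=None
    for sig in(1.6,.7):
        G=[grads(p,sig) for p in pics]
        f=lambda v:-score(pics,G,D,v)
        if best is None:
            xs=np.linspace(-rng[0],rng[0],9);as_=np.linspace(-rng[1],rng[1],9) if free[2] else [0]
            c=[(f(q0+[a,b,w]),a,b,w) for a in xs for b in xs for w in as_];best=q0+np.array(min(c)[1:])
        sp=np.array([.002,.002,.01]);k=np.where(free)[0]
        def ff(v):
            q=best0.copy();q[k]+=v*sp[k];return f(q)
        best0=best.copy();r=minimize(ff,np.zeros(len(k)),method="Nelder-Mead",options=dict(initial_simplex=np.vstack([np.zeros(len(k)),np.eye(len(k))])-.3))
        best=best0.copy();best[k]+=r.x*sp[k]
    return best,-r.fun
CAR=[rect(0,120,.160,.040,.037),]
CAR=[rect(0,.12,.16,.04,.037),rect(0,-.12,.16,.04,.037),rect(0,.12,.04,.014,.037),rect(0,-.12,.04,.014,.037)]
COV=[rect(0,0,.16,.28,.008),rect(0,.12,.04,.014,.008),rect(0,-.12,.04,.014,.008),circ(.055,.12,.0075,.008),circ(-.055,-.12,.0075,.008)]
STA=[rect(0,0,.09,.17,.045)]
WING=[rect(0,0,.044,.012,.078)]
BLK=[rect(0,0,.036,.062,.025)]
PUK=[circ(0,0,.024,.016)]
E
cat > m.py <<'E'
from h import *
T=env.get_image("top");S=env.get_image("scene")
px=lambda u,v,l=75,t=125,s=3.2:(l+(u+.5)/s-.5,t+(v+.5)/s-.5)
g=lambda u,v,z,*a:at(T,*px(u,v,*a),z)
b=(340,150,4.8)
out=[]
def run(n,M,q0,**k):
    r=[fit(x,M,q0,**k) for x in([T],[S],[T,S])]
    for l,(q,s) in zip(("T","S","B"),r): print(n,l,np.round(q[:2]*1000,1),np.round(np.degrees(q[2]),2),round(s,1))
    out.extend(place(P,r[0][0]) for P in M);return r[0][0]
c=run("carrier",CAR,[*g(597,313,.037),np.radians(3)])
for n,w,h,u,v in(("punch",.123,.021,675,307),("setter",.085,.019,627,310),("block",.041,.067,540,267)):
    run("pk_"+n,[rect(0,0,w,h,.011)],[*g(u,v,.011),c[2]],free=(1,1,0))
run("pk_puck",[circ(0,0,.0265,.011)],[*g(544,363,.011),0],free=(1,1,0))
run("cover",COV,[*g(197,268,.008),np.radians(4.5)])
run("handle",[rect(0,0,.016,.09,.043)],[*g(186,262,.043),np.radians(4.5)])
s=run("stand",STA,[*g(603,85,.045),np.radians(-5)])
for y in(.04,-.04):run("key",WING,[*place(np.array([[0,y,0]]),s)[0,:2],s[2]],rng=(.006,.15))
run("block",BLK,[*g(287,128,.025,*b),np.radians(-20)],rng=(.008,.2))
run("puck",PUK,[*g(388,318,.016,*b),0],free=(1,1,0))
for n,(l,w,z,e1,e2) in dict(punch=(.118,.016,.008,(315,397),(187,558)),setter=(.08,.014,.007,(66,240),(172,322))).items():
    a=g(*e1,z,*b);d=g(*e2,z,*b);v=a-d;print(n,"ends",a,d,np.linalg.norm(v));run(n,[rect(0,0,l,w,z)],[*(a+d)/2,np.arctan2(v[1],v[0])],rng=(.008,.1))
crop(T,75,125,250,175,3.2,"pics/b1.png",out);crop(T,340,150,125,125,4.8,"pics/b2.png",out)
E
python3 m.py
```

```text
carrier T [500.  16.] 3.17 51.4
carrier S [499.4  14.7] 3.15 36.6
carrier B [500.   15.8] 3.13 87.6
pk_punch T [504.7 -50.8] 3.17 57.3
pk_punch S [505.2 -52.9] 3.17 50.1
pk_punch B [504.7 -51.2] 3.17 104.3
pk_setter T [502.5 -11. ] 3.17 47.5
pk_setter S [501.2 -12.7] 3.17 38.5
pk_setter B [502.2 -11.3] 3.17 84.9
pk_block T [537.3  61. ] 3.17 45.8
pk_block S [536.3  59. ] 3.17 33.3
pk_block B [537.1  60.8] 3.17 78.1
pk_puck T [458.  56.] 0.0 34.1
pk_puck S [457.8  53.1] 0.0 22.2
pk_puck B [457.8  55.5] 0.0 55.1
cover T [537.8 347.3] 5.39 34.0
cover S [535.4 337.1] 4.44 27.7
cover B [536.8 347.2] 4.99 59.1
handle T [535.7 344. ] 4.38 56.1
handle S [534.5 340. ] 1.03 35.5
handle B [535.5 343.6] 3.79 90.1
stand T [672.7   8.8] -6.57 49.8
stand S [692.3  21.4] -4.63 26.3
stand B [672.7   8.7] -6.62 67.3
key T [679.3  43.1] -12.0 45.8
key S [682.3  45.3] -9.44 44.2
key B [679.5  43.2] -14.11 89.2
key T [677.9 -38.2] -4.77 39.9
key S [674.5 -36.1] -25.72 39.1
key B [676.2 -38.1] -3.81 72.7
block T [ 633.9 -364.9] -32.47 23.4
block S [ 632.5 -362.9] -7.24 30.9
block B [ 634.6 -365.4] -21.94 50.3
puck T [ 518.5 -403.5] 0.0 48.0
puck S [ 514.5 -411.1] 0.0 46.8
puck B [ 514.3 -405.6] 0.0 83.6
punch ends [ 0.47239619 -0.36421945] [ 0.38520515 -0.29052219] 0.114164636774601
punch T [ 425.4 -325.4] -41.91 58.1
punch S [ 424.4 -327.2] -41.65 55.6
punch B [ 425.3 -326.1] -41.58 112.9
setter ends [ 0.56037718 -0.23132071] [ 0.51419991 -0.28813306] 0.0732119059858101
setter T [ 537.3 -257.1] 44.27 48.0
setter S [ 535.8 -266.3] 52.15 36.4
setter B [ 536.4 -263.8] 51.52 74.5
```

View pics/b1.png

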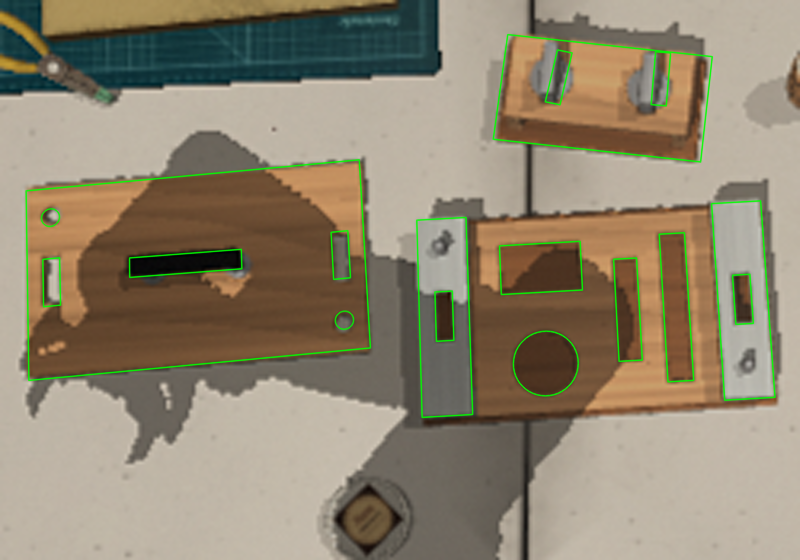

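View pics/b2.png

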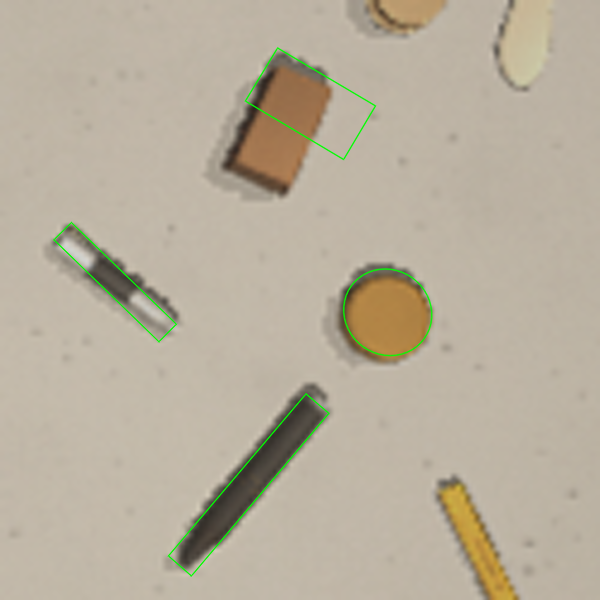

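```bash
cat > m2.py <<'E'
from h import *
T=env.get_image("top");S=env.get_image("scene")
px=lambda u,v,l=75,t=125,s=3.2:(l+(u+.5)/s-.5,t+(v+.5)/s-.5)
g=lambda u,v,z,*a:at(T,*px(u,v,*a),z)
b=(340,150,4.8);out=[]
def run(n,M,q0,**k):
    r=[fit(x,M,q0,**k) for x in([T],[S],[T,S])]
    for l,(q,s) in zip(("T","S","B"),r): print(n,l,np.round(q[:2]*1000,1),np.round(np.degrees(q[2]),2),round(s,1))
    out.extend(place(P,r[0][0]) for P in M);return r[0][0]
run("cover",[rect(0,0,.16,.28,.008),rect(0,.12,.04,.014,.008),rect(0,-.12,.04,.014,.008)],[*g(197,268,.008),np.radians(4.5)],rng=(.004,.02))
run("block",BLK,[*g(283,130,.025,*b),np.radians(65)],rng=(.005,.1))
run("puck",PUK,[*g(388,318,.016,*b),0],free=(1,1,0),rng=(.003,0))
run("setter",[rect(0,0,.08,.014,.007)],[*g(119,280,.007,*b),np.radians(51)],rng=(.003,.06))
run("punch",[rect(0,0,.118,.016,.008)],[*g(250,478,.008,*b),np.radians(-41)],rng=(.004,.06))
for u,v in((551,70),(650,82)):run("key",WING,[*g(u,v,.078),np.radians(-6)],rng=(.004,.1))
crop(T,225,128,75,55,5.3,"pics/x1.png");crop(T,225,128,75,55,5.3,"pics/x2.png",out)
crop(T,345,150,75,55,5.3,"pics/x3.png",out);crop(T,345,190,75,55,5.3,"pics/x4.png",out)
I=[cv2.imread(f"pics/x{i}.png") for i in(1,2,3,4)];cv2.imwrite("pics/c.png",np.vstack([np.hstack(I[:2]),np.hstack(I[2:])]))
E
python3 m2.py
```

```text
cover T [539.8 344.6] 4.43 33.2
cover S [535.7 336.8] 4.64 31.3
cover B [537.3 347.2] 5.66 61.8
block T [ 618.  -346.5] 64.14 50.1
block S [ 622.9 -355.1] 65.5 44.2
block B [ 618.  -346.7] 63.86 76.3
puck T [ 518.5 -403.5] 0.0 48.0
puck S [ 514.4 -411.1] 0.0 46.8
puck B [ 517.  -406.2] 0.0 82.4
setter T [ 539.7 -258.6] 50.78 46.0
setter S [ 534.8 -267.7] 52.13 36.3
setter B [ 536.2 -263.7] 51.4 74.4
punch T [ 425.6 -325.5] -41.94 58.1
punch S [ 424.4 -327.3] -41.59 55.6
punch B [ 425.1 -326. ] -41.61 112.9
key T [679.1  43.2] -11.6 45.6
key S [681.6  45.5] -7.65 44.2
key B [679.4  43.1] -12.16 88.6
key T [678.2 -28.6] -5.97 38.4
key S [671.3 -37.4] -12.92 37.4
key B [670.  -33.5] -17.59 74.0
```

View pics/c.png

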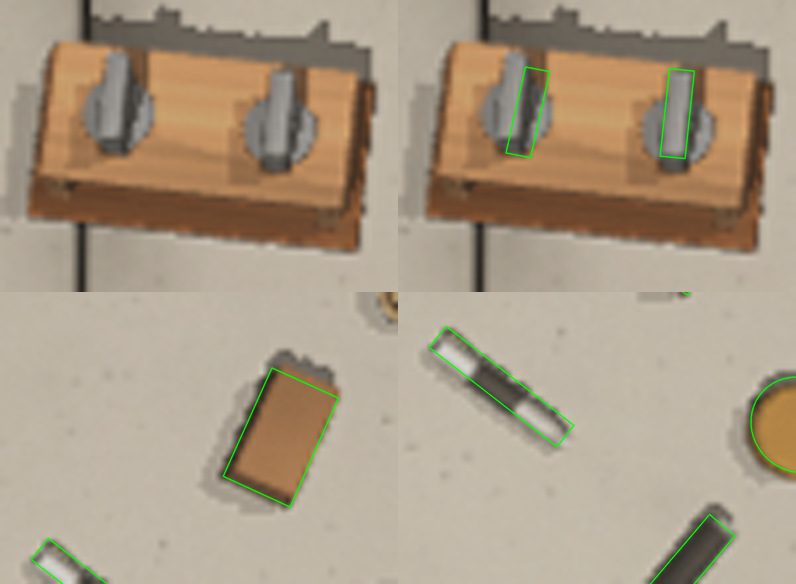

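```bash
cat >> h.py <<'E'
def silfit(pics,mask,base,h,q0,free=(1,1,1)):
    W=[]
    for p in pics:
        c=proj(p,[[q0[0],q0[1],h/2]])[0];M=mask(p).astype(np.uint8)
        n,L=cv2.connectedComponents(M);d=np.hypot(*(np.argwhere(L>0)[:,::-1]-c).T);k=np.argwhere(L>0)[d.argmin()]
        W.append((L==L[k[0],k[1]]).astype(np.float32))
    def cost(q):
        t=0
        for p,m in zip(pics,W):
            P=place(np.vstack([base,base+[0,0,h]]),q);u=cv2.convexHull(proj(p,P).astype(np.float32))
            c=u.mean((0,1)).astype(int)-40;s=8;im=np.zeros((80*s,80*s),np.uint8)
            cv2.fillPoly(im,[np.round(((u-c+.5)*s-.5)*16).astype(int)],1,cv2.LINE_8,4)
            a=cv2.resize(im.astype(np.float32),(80,80),interpolation=cv2.INTER_AREA);t+=((a-m[c[1]:c[1]+80,c[0]:c[0]+80])**2).sum()
        return t
    k=np.where(free)[0];sp=np.array([.003,.003,.05]);q0=np.array(q0,float)
    def f(v):
        q=q0.copy();q[k]+=v*sp[k];return cost(q)
    r=minimize(f,np.zeros(len(k)),method="Nelder-Mead",options=dict(initial_simplex=np.vstack([np.zeros(len(k)),np.eye(len(k))])*2-.7,xatol=.01,fatol=.01))
    q=q0.copy();q[k]+=r.x*sp[k];return q,r.fun
def sat(p):
    c=p["color"].astype(int);return (c[...,2]-c[...,0])>.35*c[...,2]
def dark(p): return cv2.cvtColor(p["color"],cv2.COLOR_BGR2GRAY)<85
def rep(n,pics,*a,**k):
    for x in pics:
        q,e=silfit([x],*a,**k);print(n,np.round(q[:2]*1000,1),np.round(np.degrees(q[2]),1),round(e,1))
E
python3 - <<'E'
from h import *
T=env.get_image("top");S=env.get_image("scene")
rep("block",[T,S],sat,rect(0,0,.036,.062,0),.025,[.618,-.347,np.radians(65)])
rep("puck",[T,S],sat,circ(0,0,.024,0),.016,[.515,-.405,0],free=(1,1,0))
rep("punch",[T,S],dark,rect(0,0,.118,.016,0),.016,[.425,-.326,np.radians(-41.7)])
for n in("table",):
    print(T["color"][215:225,395:405].mean((0,1)),T["color"][182:188,389:391].mean((0,1)))
out=[place(P,q) for P,q in((rect(0,0,.036,.062,.025),(.618,-.3465,1.12)),(rect(0,0,.08,.014,.007),(.5373,-.2597,.888)),(circ(0,0,.024,.016),(.515,-.405,0)),(rect(0,0,.118,.016,.008),(.4256,-.3255,-.732)))]
crop(S,300,250,100,75,5.3,"pics/d1.png",out);crop(T,345,190,50,75,5.3,"pics/d2.png")
cv2.imwrite("pics/d.png",np.hstack([cv2.imread("pics/d1.png"),cv2.imread("pics/d2.png")]))
E
```

```text
block [ 622.8 -352.1] 61.7 43.1
block [ 622.8 -352.1] 69.4 89.7
puck [ 516.8 -405.4] 0.0 26.0
puck [ 517.1 -405.9] 0.0 39.9
punch [ 427.2 -326.5] -41.9 61.4
punch [ 808.  -229.9] 19.8 156.2
[168.22 183.41 193.16] [ 77.91666667  99.91666667 124.66666667]
```

View pics/d.png

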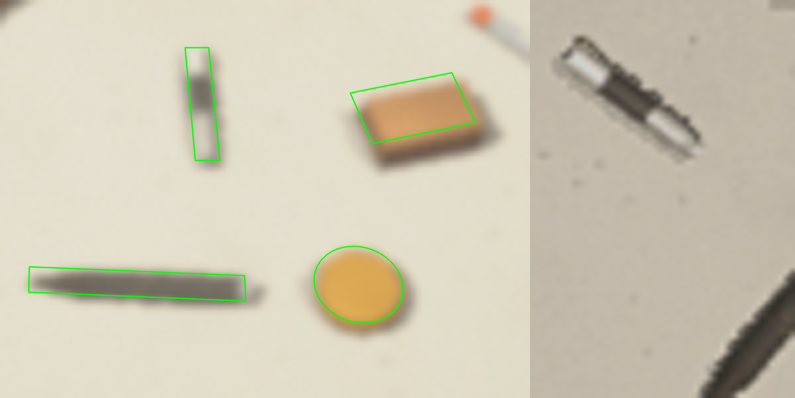

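```bash
cat > plan.py <<'E'
import sys
from h import *
from scipy.spatial.transform import Rotation as Ro
def R(phi):
    a=np.radians(phi);c,s=np.cos(a),np.sin(a);return np.array([[-s,c,0],[c,s,0],[0,0,-1.]])
s=env.observe();p=np.array(s["position"]);M=np.array(s["tool_rot"])
print("t %.1f pos %s phi %.2f F %s grip %.4f %.0f"%(s["time_s"],np.round(p*1000,1),np.degrees(np.arctan2(M[1,1],M[0,1])),np.round(s["ft_force"],1),s["grip_width"],s["gripper_force"]))
for a in sys.argv[1:]:
    x,y,z,f=map(float,a.split(","));f=(f-np.degrees(np.arctan2(M[1,1],M[0,1]))+90)%180-90+np.degrees(np.arctan2(M[1,1],M[0,1])) if abs(f)<1000 else f-2000
    r=Ro.from_matrix(M.T@R(f)).as_rotvec();N=R(f);d=N.T@(np.array([x,y,z])/1000-p)
    n=int(np.ceil(np.abs(r).max()/.14));m=max(1,int(np.ceil(np.linalg.norm(d)/.045)))
    print("rot %d x %s | shift %d x %s (total %s)"%(n,np.round(r/max(n,1),4),m,np.round(d/m,4),np.round(d,4)));p=np.array([x,y,z])/1000;M=N
E
python3 plan.py 623,-352,120,65 623,-352,8,65
```

```text
t 2.1 pos [238.1 495.8 231.3] phi 64.34 F [-0.4 -0.5 -0.3] grip 0.0854 0
rot 1 x [-0.     -0.     -0.0114] | shift 21 x [-0.0337 -0.0288  0.0053] (total [-0.7071 -0.6057  0.1113])
rot 0 x [0. 0. 0.] | shift 3 x [0.     0.     0.0373] (total [0.    0.    0.112])
```

Emit:
arm_command:
  deltas:
    - {"rz":-0.0114,"dx":-0.0337,"dy":-0.0288,"dz":0.0053}
    - {"dx":-0.0337,"dy":-0.0288,"dz":0.0053}
    - {"dx":-0.0337,"dy":-0.0288,"dz":0.0053}
    - {"dx":-0.0337,"dy":-0.0288,"dz":0.0053}
    - {"dx":-0.0337,"dy":-0.0288,"dz":0.0053}
    - {"dx":-0.0337,"dy":-0.0288,"dz":0.0053}
    - {"dx":-0.0337,"dy":-0.0288,"dz":0.0053}
    - {"dx":-0.0337,"dy":-0.0288,"dz":0.0053}
    - {"dx":-0.0337,"dy":-0.0288,"dz":0.0053}
    - {"dx":-0.0337,"dy":-0.0288,"dz":0.0053}
    - {"dx":-0.0337,"dy":-0.0288,"dz":0.0053}

```text
invalid input
```

Emit:
arm_command:
  deltas:
    - {"dx":-0.0337,"dy":-0.0288,"dz":0.0053}
    - {"dx":-0.0337,"dy":-0.0288,"dz":0.0053}
    - {"dx":-0.0337,"dy":-0.0288,"dz":0.0053}
    - {"dx":-0.0337,"dy":-0.0288,"dz":0.0053}
    - {"dx":-0.0337,"dy":-0.0288,"dz":0.0053}
    - {"dx":-0.0337,"dy":-0.0288,"dz":0.0053}
    - {"dx":-0.0337,"dy":-0.0288,"dz":0.0053}
    - {"dx":-0.0337,"dy":-0.0288,"dz":0.0053}
    - {"dx":-0.0337,"dy":-0.0288,"dz":0.0053}
    - {"dx":-0.0337,"dy":-0.0288,"dz":0.0053}
    - {}
    - {}

```text
invalid input
```

```bash
python3 plan.py 623,-352,120,65 623,-352,8,65
```

```text
t 2.1 pos [238.1 495.8 231.3] phi 64.34 F [-0.4 -0.5 -0.3] grip 0.0854 0
rot 1 x [-0.     -0.     -0.0114] | shift 21 x [-0.0337 -0.0288  0.0053] (total [-0.7071 -0.6057  0.1113])
rot 0 x [0. 0. 0.] | shift 3 x [0.     0.     0.0373] (total [0.    0.    0.112])
```

Emit:
arm_command:
  deltas:
    - {"rx":0,"ry":0,"rz":-0.0114,"dx":-0.0337,"dy":-0.0288,"dz":0.0053,"fingers":0.085}
    - {"rx":0,"ry":0,"rz":0,"dx":-0.0337,"dy":-0.0288,"dz":0.0053,"fingers":0.085}

```text
time_s: 2.35
position: [0.2744, 0.4142, 0.2204]
tool_rot: [[-0.907, 0.42, 0.0], [0.42, 0.907, 0.0], [-0.0, 0.0, -1.0]]
ft_force: [1.0, 0.1, -0.4]
grip_width: 0.0852
gripper_force: 0.0
```

Emit:
arm_command:
  deltas:
    - {"rx":0,"ry":0,"rz":0,"dx":-0.0337,"dy":-0.0288,"dz":0.0053,"fingers":0.085}
    - {"rx":0,"ry":0,"rz":0,"dx":-0.0337,"dy":-0.0288,"dz":0.0053,"fingers":0.085}
    - {"rx":0,"ry":0,"rz":0,"dx":-0.0337,"dy":-0.0288,"dz":0.0053,"fingers":0.085}
    - {"rx":0,"ry":0,"rz":0,"dx":-0.0337,"dy":-0.0288,"dz":0.0053,"fingers":0.085}
    - {"rx":0,"ry":0,"rz":0,"dx":-0.0337,"dy":-0.0288,"dz":0.0053,"fingers":0.085}
    - {"rx":0,"ry":0,"rz":0,"dx":-0.0337,"dy":-0.0288,"dz":0.0053,"fingers":0.085}
    - {"rx":0,"ry":0,"rz":0,"dx":-0.0337,"dy":-0.0288,"dz":0.0053,"fingers":0.085}
    - {"rx":0,"ry":0,"rz":0,"dx":-0.0337,"dy":-0.0288,"dz":0.0053,"fingers":0.085}
    - {"rx":0,"ry":0,"rz":0,"dx":-0.0337,"dy":-0.0288,"dz":0.0053,"fingers":0.085}
    - {"rx":0,"ry":0,"rz":0,"dx":-0.0337,"dy":-0.0288,"dz":0.0053,"fingers":0.085}

```text
time_s: 3.35
position: [0.4587, 0.0095, 0.1677]
tool_rot: [[-0.906, 0.423, 0.001], [0.423, 0.906, -0.0], [-0.001, 0.0, -1.0]]
ft_force: [0.9, 0.8, -0.4]
grip_width: 0.0849
gripper_force: 0.0
```

Emit:
arm_command:
  deltas:
    - {"rx":0,"ry":0,"rz":0,"dx":-0.0337,"dy":-0.0288,"dz":0.0053,"fingers":0.085}
    - {"rx":0,"ry":0,"rz":0,"dx":-0.0337,"dy":-0.0288,"dz":0.0053,"fingers":0.085}
    - {"rx":0,"ry":0,"rz":0,"dx":-0.0337,"dy":-0.0288,"dz":0.0053,"fingers":0.085}
    - {"rx":0,"ry":0,"rz":0,"dx":-0.0337,"dy":-0.0288,"dz":0.0053,"fingers":0.085}
    - {"rx":0,"ry":0,"rz":0,"dx":-0.0337,"dy":-0.0288,"dz":0.0053,"fingers":0.085}
    - {"rx":0,"ry":0,"rz":0,"dx":-0.0337,"dy":-0.0288,"dz":0.0053,"fingers":0.085}
    - {"rx":0,"ry":0,"rz":0,"dx":-0.0337,"dy":-0.0288,"dz":0.0053,"fingers":0.085}
    - {"rx":0,"ry":0,"rz":0,"dx":-0.0337,"dy":-0.0288,"dz":0.0053,"fingers":0.085}
    - {"rx":0,"ry":0,"rz":0,"dx":-0.0337,"dy":-0.0288,"dz":0.0053,"fingers":0.085}
    - {"rx":0,"ry":0,"rz":0,"dx":0,"dy":0,"dz":0,"fingers":0.06}
    - {"rx":0,"ry":0,"rz":0,"dx":0,"dy":0,"dz":0,"fingers":0.06}

```text
time_s: 4.45
position: [0.6232, -0.3521, 0.119]
tool_rot: [[-0.906, 0.424, -0.001], [0.424, 0.906, 0.001], [0.001, 0.0, -1.0]]
ft_force: [-1.1, 0.5, 0.4]
grip_width: 0.0605
gripper_force: 0.0
```

```bash
python3 plan.py 623,-352,120,65 623,-352,8,65
python3 - <<'E'
from h import *
T=env.get_image("top");S=env.get_image("scene");cv2.imwrite("pics/e.png",T["color"])
rep("block",[T,S],sat,rect(0,0,.036,.062,0),.025,[.622,-.352,np.radians(65)])
E
```

```text
t 4.5 pos [ 623.2 -352.1  119. ] phi 64.94 F [-1.1  0.5  0.4] grip 0.0605 0
rot 1 x [ 0.0005 -0.0013 -0.001 ] | shift 1 x [ 0.0002  0.     -0.001 ] (total [ 0.0002  0.     -0.001 ])
rot 0 x [0. 0. 0.] | shift 3 x [0.     0.     0.0373] (total [0.    0.    0.112])
block [ 634.8 -348.9] 44.0 360.0
block [ 627.2 -350.7] 68.9 75.5
```

Emit:
arm_command:
  deltas:
    - {"rx":0,"ry":0,"rz":0,"dx":0,"dy":0,"dz":0.04,"fingers":0.06}
    - {"rx":0,"ry":0,"rz":0,"dx":0,"dy":0,"dz":0.04,"fingers":0.06}
    - {"rx":0,"ry":0,"rz":0,"dx":0,"dy":0,"dz":0.031,"fingers":0.06}
    - {"rx":0,"ry":0,"rz":0,"dx":0,"dy":0,"dz":0,"fingers":0.06}
    - {"rx":0,"ry":0,"rz":0,"dx":0,"dy":0,"dz":0,"fingers":0.02}
    - {"rx":0,"ry":0,"rz":0,"dx":0,"dy":0,"dz":0,"fingers":0.02}
    - {"rx":0,"ry":0,"rz":0,"dx":0,"dy":0,"dz":0,"fingers":0.02}
    - {"rx":0,"ry":0,"rz":0,"dx":0,"dy":0,"dz":0,"fingers":0.02}
    - {"rx":0,"ry":0,"rz":0,"dx":0,"dy":0,"dz":0,"fingers":0.02}
  squeeze: 30

```text
time_s: 5.45
position: [0.6245, -0.3522, 0.0122]
tool_rot: [[-0.906, 0.422, 0.004], [0.422, 0.906, -0.003], [-0.005, -0.001, -1.0]]
ft_force: [0.2, 1.5, 7.7]
grip_width: 0.0332
gripper_force: 31.5
```

Emit:
arm_command:
  deltas:
    - {"rx":0,"ry":0,"rz":0,"dx":0,"dy":0,"dz":0,"fingers":0.02}
    - {"rx":0,"ry":0,"rz":0,"dx":0,"dy":0,"dz":-0.02,"fingers":0.02}
    - {"rx":0,"ry":0,"rz":0,"dx":0,"dy":0,"dz":-0.04,"fingers":0.02}
    - {"rx":0,"ry":0,"rz":0,"dx":0,"dy":0,"dz":-0.05,"fingers":0.02}
    - {"rx":0,"ry":0,"rz":0,"dx":0,"dy":0,"dz":0,"fingers":0.02}

```text
time_s: 5.95
position: [0.6259, -0.3535, 0.1287]
tool_rot: [[-0.906, 0.422, 0.012], [0.422, 0.906, -0.01], [-0.015, -0.004, -1.0]]
ft_force: [-0.2, -1.1, 0.7]
grip_width: 0.0335
gripper_force: 30.7
```

```bash
python3 plan.py 537.3,61,120,3.17
python3 - <<'E'
from h import *
T=env.get_image("top");S=env.get_image("scene")
c=proj(T,[[.623,-.352,.1]])[0].astype(int);d=proj(S,[[.623,-.352,.1]])[0].astype(int)
crop(T,c[0]-37,c[1]-37,75,75,5.3,"pics/x1.png");crop(S,d[0]-37,d[1]-37,75,75,5.3,"pics/x2.png")
cv2.imwrite("pics/e.png",np.hstack([cv2.imread("pics/x1.png"),cv2.imread("pics/x2.png")]))
E
```

```text
t 6.0 pos [ 625.9 -353.5  128.7] phi 65.01 F [-0.2 -1.1  0.7] grip 0.0335 31
rot 8 x [0.0006 0.002  0.1349] | shift 10 x [ 0.0419 -0.0066  0.0009] (total [ 0.4188 -0.0655  0.0087])
```

View pics/e.png

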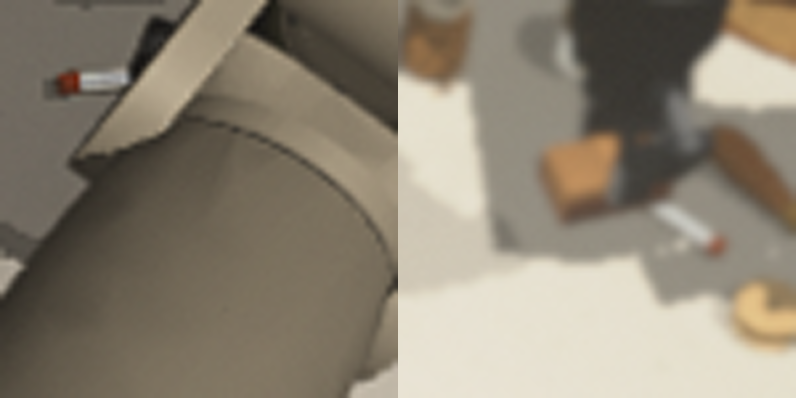

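Emit:
arm_command:
  deltas:
    - {"rx":0.0006,"ry":0.002,"rz":0.135,"dx":0,"dy":0,"dz":0,"fingers":0.02}
    - {"rx":0.0006,"ry":0.002,"rz":0.135,"dx":0,"dy":0,"dz":0,"fingers":0.02}
    - {"rx":0.0006,"ry":0.002,"rz":0.135,"dx":0,"dy":0,"dz":0,"fingers":0.02}
    - {"rx":0.0006,"ry":0.002,"rz":0.135,"dx":0,"dy":0,"dz":0,"fingers":0.02}
    - {"rx":0.0006,"ry":0.002,"rz":0.135,"dx":0,"dy":0,"dz":0,"fingers":0.02}
    - {"rx":0.0006,"ry":0.002,"rz":0.135,"dx":0,"dy":0,"dz":0,"fingers":0.02}
    - {"rx":0.0006,"ry":0.002,"rz":0.135,"dx":0,"dy":0,"dz":0,"fingers":0.02}
    - {"rx":0.0006,"ry":0.002,"rz":0.135,"dx":0,"dy":0,"dz":0,"fingers":0.02}

```text
time_s: 6.85
position: [0.6229, -0.3513, 0.1175]
tool_rot: [[-0.049, 0.999, -0.014], [0.999, 0.049, 0.012], [0.012, -0.014, -1.0]]
ft_force: [-0.4, -0.2, -0.3]
grip_width: 0.0333
gripper_force: 30.7
```

Emit:
arm_command:
  deltas:
    - {"rx":0,"ry":0,"rz":0,"dx":0.042,"dy":-0.0066,"dz":0.001,"fingers":0.02}
    - {"rx":0,"ry":0,"rz":0,"dx":0.042,"dy":-0.0066,"dz":0.001,"fingers":0.02}
    - {"rx":0,"ry":0,"rz":0,"dx":0.042,"dy":-0.0066,"dz":0.001,"fingers":0.02}
    - {"rx":0,"ry":0,"rz":0,"dx":0.042,"dy":-0.0066,"dz":0.001,"fingers":0.02}
    - {"rx":0,"ry":0,"rz":0,"dx":0.042,"dy":-0.0066,"dz":0.001,"fingers":0.02}
    - {"rx":0,"ry":0,"rz":0,"dx":0.042,"dy":-0.0066,"dz":0.001,"fingers":0.02}
    - {"rx":0,"ry":0,"rz":0,"dx":0.042,"dy":-0.0066,"dz":0.001,"fingers":0.02}
    - {"rx":0,"ry":0,"rz":0,"dx":0.042,"dy":-0.0066,"dz":0.001,"fingers":0.02}
    - {"rx":0,"ry":0,"rz":0,"dx":0.042,"dy":-0.0066,"dz":0.001,"fingers":0.02}
    - {"rx":0,"ry":0,"rz":0,"dx":0.042,"dy":-0.0066,"dz":0.001,"fingers":0.02}
    - {"rx":0,"ry":0,"rz":0,"dx":0,"dy":0,"dz":0,"fingers":0.02}

```text
time_s: 7.95
position: [0.5323, 0.0684, 0.1134]
tool_rot: [[-0.059, 0.998, -0.016], [0.998, 0.059, 0.011], [0.012, -0.015, -1.0]]
ft_force: [0.6, -0.0, -0.9]
grip_width: 0.0333
gripper_force: 30.7
```

```bash
python3 plan.py 537,60,35,3.17 537,60,20,3.17;python3 - <<'E'
from h import *
S=env.get_image("scene");T=env.get_image("top")
rep("blockheld+",[S,T],sat,rect(0,0,.036,.062,.108),.025,[.537,.061,np.radians(3)])
crop(S,225,170,100,75,5.3,"pics/x1.png",[place(rect(0,0,.036,.062,.108+z),[.537,.06,.055]) for z in(0,.025)]);crop(T,207,165,50,75,5.3,"pics/x2.png")
cv2.imwrite("pics/f.png",np.hstack([cv2.imread("pics/x1.png"),cv2.imread("pics/x2.png")]))
E
```

```text
t 8.0 pos [532.3  68.4 113.4] phi 3.40 F [ 0.6 -0.  -0.9] grip 0.0333 31
rot 1 x [-0.0149 -0.012   0.0038] | shift 2 x [-0.0043  0.0021  0.0392] (total [-0.0086  0.0042  0.0784])
rot 0 x [0. 0. 0.] | shift 1 x [0.    0.    0.015] (total [0.    0.    0.015])
blockheld+ [834.  380.2] -218.5 129.8
blockheld+ [545.3 138.4] -48.4 417.0
```

View pics/f.png

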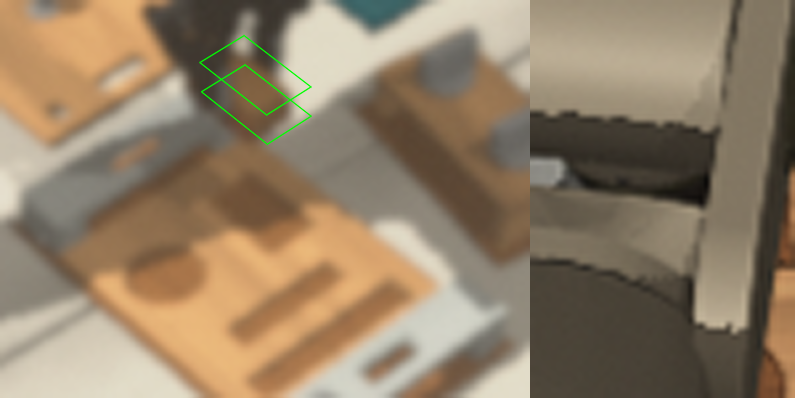

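Emit:
arm_command:
  deltas:
    - {"rx":-0.0149,"ry":-0.012,"rz":0.0038,"dx":0,"dy":0,"dz":0,"fingers":0.02}
    - {"rx":0,"ry":0,"rz":0,"dx":-0.009,"dy":0.0042,"dz":0.04,"fingers":0.02}
    - {"rx":0,"ry":0,"rz":0,"dx":0,"dy":0,"dz":0.035,"fingers":0.02}
    - {"rx":0,"ry":0,"rz":0,"dx":0,"dy":0,"dz":0,"fingers":0.02}

```text
time_s: 8.45
position: [0.5373, 0.0542, 0.0357]
tool_rot: [[-0.048, 0.999, -0.005], [0.999, 0.048, -0.001], [-0.0, -0.005, -1.0]]
ft_force: [-0.3, -0.3, 0.1]
grip_width: 0.0332
gripper_force: 30.6
```

```bash
python3 plan.py 537,59.7,30,3.17 537,59.7,18,3.17
```

```text
t 8.4 pos [537.3  54.2  35.7] phi 2.77 F [-0.3 -0.3  0.1] grip 0.0332 31
rot 1 x [-0.0046  0.0004 -0.007 ] | shift 1 x [0.0055 0.     0.0057] (total [0.0055 0.     0.0057])
rot 0 x [0. 0. 0.] | shift 1 x [0.    0.    0.012] (total [0.    0.    0.012])
```

Emit:
arm_command:
  deltas:
    - {"rx":-0.0046,"ry":0,"rz":-0.007,"dx":0.0055,"dy":0,"dz":0.006,"fingers":0.02}
    - {"rx":0,"ry":0,"rz":0,"dx":0,"dy":0,"dz":0,"fingers":0.02}

```text
time_s: 8.65
position: [0.5396, 0.061, 0.0341]
tool_rot: [[-0.058, 0.998, 0.009], [0.998, 0.058, -0.001], [-0.002, 0.009, -1.0]]
ft_force: [-0.3, -0.7, -0.0]
grip_width: 0.0333
gripper_force: 30.6
```

```bash
python3 plan.py 537,59.7,24,3.17 537,59.7,18,3.17
```

```text
t 8.7 pos [539.6  61.   34.1] phi 3.31 F [-0.3 -0.7 -0. ] grip 0.0333 31
rot 1 x [0.0092 0.0015 0.0025] | shift 1 x [-0.0012 -0.0026  0.0101] (total [-0.0012 -0.0026  0.0101])
rot 0 x [0. 0. 0.] | shift 1 x [0.    0.    0.006] (total [0.    0.    0.006])
```

Emit:
arm_command:
  deltas:
    - {"rx":0,"ry":0,"rz":0,"dx":0,"dy":0,"dz":0,"fingers":0.02}
    - {"rx":0,"ry":0,"rz":0,"dx":0,"dy":0,"dz":0,"fingers":0.02}
    - {"rx":0,"ry":0,"rz":0,"dx":0,"dy":0,"dz":0,"fingers":0.02}

```text
time_s: 8.95
position: [0.5395, 0.0608, 0.0341]
tool_rot: [[-0.058, 0.998, 0.009], [0.998, 0.058, -0.001], [-0.002, 0.009, -1.0]]
ft_force: [-0.1, -0.6, 0.3]
grip_width: 0.033
gripper_force: 30.6
```

```bash
python3 plan.py 537,59.7,24,3.17 537,59.7,18,3.17
```

```text
t 8.9 pos [539.5  60.8  34.1] phi 3.30 F [-0.1 -0.6  0.3] grip 0.0330 31
rot 1 x [0.009  0.0016 0.0023] | shift 1 x [-0.001  -0.0026  0.0101] (total [-0.001  -0.0026  0.0101])
rot 1 x [ 0.  0. -0.] | shift 1 x [0.    0.    0.006] (total [0.    0.    0.006])
```

Emit:
arm_command:
  deltas:
    - {"rx":0.009,"ry":0.0016,"rz":0.0023,"dx":-0.001,"dy":-0.0026,"dz":0.008,"fingers":0.02}
    - {"rx":0,"ry":0,"rz":0,"dx":0,"dy":0,"dz":0,"fingers":0.02}
    - {"rx":0,"ry":0,"rz":0,"dx":0,"dy":0,"dz":0,"fingers":0.02}

```text
time_s: 9.25
position: [0.5366, 0.0596, 0.025]
tool_rot: [[-0.055, 0.998, -0.002], [0.998, 0.055, 0.0], [0.0, -0.002, -1.0]]
ft_force: [-0.0, -0.7, -0.7]
grip_width: 0.0335
gripper_force: 30.6
```

```bash
python3 plan.py 537,59.7,24,3.17 537,59.7,18,3.17
```

```text
t 9.2 pos [536.6  59.6  25. ] phi 3.16 F [-0.  -0.7 -0.7] grip 0.0335 31
rot 1 x [-0.0021 -0.0004 -0.0002] | shift 1 x [0.0001 0.0004 0.001 ] (total [0.0001 0.0004 0.001 ])
rot 0 x [0. 0. 0.] | shift 1 x [0.    0.    0.006] (total [0.    0.    0.006])
```

Emit:
arm_command:
  deltas:
    - {"rx":-0.002,"ry":0,"rz":0,"dx":0,"dy":0,"dz":0.003,"fingers":0.02}
    - {"rx":0,"ry":0,"rz":0,"dx":0,"dy":0,"dz":0.002,"fingers":0.02}
    - {"rx":0,"ry":0,"rz":0,"dx":0,"dy":0,"dz":0.002,"fingers":0.02}
    - {"rx":0,"ry":0,"rz":0,"dx":0,"dy":0,"dz":0,"fingers":0.02}

```text
time_s: 9.65
position: [0.5377, 0.0588, 0.0193]
tool_rot: [[-0.055, 0.998, 0.003], [0.998, 0.055, -0.001], [-0.001, 0.003, -1.0]]
ft_force: [-0.6, -5.8, 10.8]
grip_width: 0.0333
gripper_force: 32.8
```

Emit:
arm_command:
  deltas:
    - {"rx":0,"ry":0,"rz":0,"dx":-0.0015,"dy":0,"dz":-0.001,"fingers":0.02}
    - {"rx":0,"ry":0,"rz":0,"dx":0,"dy":0,"dz":0.001,"fingers":0.02}
    - {"rx":0,"ry":0,"rz":0,"dx":0,"dy":0,"dz":0.0015,"fingers":0.02}
    - {"rx":0,"ry":0,"rz":0,"dx":0,"dy":0,"dz":0,"fingers":0.02}

```text
time_s: 10.05
position: [0.5375, 0.0579, 0.0178]
tool_rot: [[-0.055, 0.998, 0.003], [0.998, 0.055, -0.0], [-0.001, 0.003, -1.0]]
ft_force: [-1.1, -0.8, 12.1]
grip_width: 0.0334
gripper_force: 33.1
```

Emit:
arm_command:
  deltas:
    - {"rx":0,"ry":0,"rz":0,"dx":0,"dy":0,"dz":0,"fingers":0.055}
    - {"rx":0,"ry":0,"rz":0,"dx":0,"dy":0,"dz":0,"fingers":0.055}
    - {"rx":0,"ry":0,"rz":0,"dx":0,"dy":0,"dz":0,"fingers":0.055}
    - {"rx":0,"ry":0,"rz":0,"dx":0,"dy":0,"dz":-0.04,"fingers":0.055}
    - {"rx":0,"ry":0,"rz":0,"dx":0,"dy":0,"dz":-0.05,"fingers":0.055}
    - {"rx":0,"ry":0,"rz":0,"dx":-0.05,"dy":0,"dz":0,"fingers":0.055}
    - {"rx":0,"ry":0,"rz":0,"dx":-0.05,"dy":0,"dz":0,"fingers":0.055}
    - {"rx":0,"ry":0,"rz":0,"dx":-0.05,"dy":0,"dz":0,"fingers":0.055}
    - {"rx":0,"ry":0,"rz":0,"dx":-0.05,"dy":0,"dz":0,"fingers":0.055}
    - {"rx":0,"ry":0,"rz":0,"dx":0,"dy":0,"dz":0,"fingers":0.055}
    - {"rx":0,"ry":0,"rz":0,"dx":0,"dy":0,"dz":0,"fingers":0.055}

```text
time_s: 11.15
position: [0.5475, -0.1424, 0.1062]
tool_rot: [[-0.053, 0.999, -0.0], [0.999, 0.053, 0.001], [0.001, -0.0, -1.0]]
ft_force: [0.2, -0.0, 0.3]
grip_width: 0.055
gripper_force: 0.0
```

```bash
python3 plan.py 517,-405.6,100,-38
python3 - <<'E'
from h import *
S=env.get_image("scene");T=env.get_image("top")
for n,p in(("S",S),("T",T)):
    print(n,fit([p],[rect(0,0,.036,.062,.03)],[.5373,.06,.055],free=(1,1,1),rng=(.006,.05)),)
    for q in("punch","setter","puck"):print(q,[(round(d["p"],2),np.round(at(p,*d["location"],0)*1000)) for d in env.tip_of(q,p)][:3])
rep("puck",[T,S],sat,circ(0,0,.024,0),.016,[.517,-.4055,0],free=(1,1,0))
crop(S,225,180,100,75,5.3,"pics/x1.png");crop(T,207,175,50,75,5.3,"pics/x2.png")
cv2.imwrite("pics/g.png",np.hstack([cv2.imread("pics/x1.png"),cv2.imread("pics/x2.png")]))
E
```

```text
t 11.2 pos [ 547.5 -142.4  106.2] phi 3.04 F [ 0.2 -0.   0.3] grip 0.0550 0
rot 6 x [-1.000e-04 -2.000e-04  1.194e-01] | shift 6 x [-0.0377  0.023   0.001 ] (total [-0.2262  0.1381  0.0062])
S (array([0.53709291, 0.06686948, 0.14401017]), np.float64(25.290950291121362))
punch [(0.66, array([ 426., -329.])), (0.37, array([514., -53.])), (0.25, array([540.,  46.]))]
setter [(0.39, array([ 534., -260.])), (0.16, array([329., 191.]))]
puck [(0.64, array([ 517., -402.]))]
T (array([0.53941057, 0.0598265 , 0.0204299 ]), np.float64(22.05810364814391))
punch [(0.79, array([ 427., -327.])), (0.5, array([684.,   7.]))]
setter [(0.49, array([ 537., -260.]))]
puck [(0.55, array([ 511., -394.])), (0.37, array([707.,  56.])), (0.24, array([496., 138.]))]
puck [ 516.8 -405.4] 0.0 26.4
puck [ 516.9 -405.8] 0.0 40.1
```

View pics/g.png

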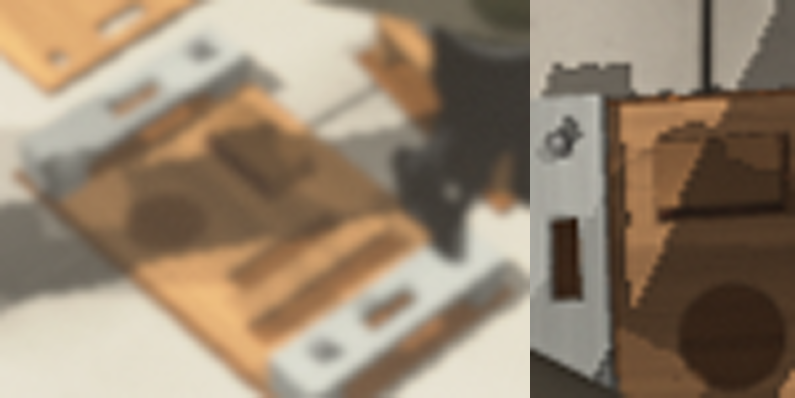

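Emit:
arm_command:
  deltas:
    - {"rx":0,"ry":0,"rz":0,"dx":-0.044,"dy":-0.0027,"dz":0,"fingers":0.065}
    - {"rx":0,"ry":0,"rz":0,"dx":-0.044,"dy":-0.0027,"dz":0,"fingers":0.065}
    - {"rx":0,"ry":0,"rz":0,"dx":-0.044,"dy":-0.0027,"dz":0,"fingers":0.065}
    - {"rx":0,"ry":0,"rz":0,"dx":-0.044,"dy":-0.0027,"dz":0,"fingers":0.065}
    - {"rx":0,"ry":0,"rz":0,"dx":-0.044,"dy":-0.0027,"dz":0,"fingers":0.065}
    - {"rx":0,"ry":0,"rz":0,"dx":-0.0412,"dy":-0.0028,"dz":0,"fingers":0.065}
    - {"rx":0,"ry":0,"rz":0,"dx":0,"dy":0,"dz":0,"fingers":0.065}
    - {"rx":0,"ry":0,"rz":0,"dx":0,"dy":0,"dz":0,"fingers":0.065}

```text
time_s: 12.35
position: [0.5457, -0.4034, 0.1061]
tool_rot: [[-0.054, 0.999, 0.0], [0.999, 0.054, 0.001], [0.001, 0.0, -1.0]]
ft_force: [0.6, 0.8, 0.0]
grip_width: 0.0653
gripper_force: 0.0
```

```bash
python3 plan.py 517,-405.6,9,3.1
```

```text
t 12.3 pos [ 545.7 -403.4  106.1] phi 3.12 F [0.6 0.8 0. ] grip 0.0653 0
rot 1 x [ 0.0003 -0.0011  0.0003] | shift 3 x [-0.0002 -0.0096  0.0324] (total [-0.0006 -0.0288  0.0971])
```

Emit:
arm_command:
  deltas:
    - {"rx":0,"ry":-0.001,"rz":0,"dx":-0.0006,"dy":-0.0288,"dz":0.01,"fingers":0.07}
    - {"rx":0,"ry":0,"rz":0,"dx":0,"dy":0,"dz":0.04,"fingers":0.07}
    - {"rx":0,"ry":0,"rz":0,"dx":0,"dy":0,"dz":0.035,"fingers":0.07}
    - {"rx":0,"ry":0,"rz":0,"dx":0,"dy":0,"dz":0.012,"fingers":0.07}
    - {"rx":0,"ry":0,"rz":0,"dx":0,"dy":0,"dz":0,"fingers":0.07}
    - {"rx":0,"ry":0,"rz":0,"dx":0,"dy":0,"dz":0,"fingers":0.03}
    - {"rx":0,"ry":0,"rz":0,"dx":0,"dy":0,"dz":0,"fingers":0.03}
    - {"rx":0,"ry":0,"rz":0,"dx":0,"dy":0,"dz":0,"fingers":0.03}
    - {"rx":0,"ry":0,"rz":0,"dx":0,"dy":0,"dz":0,"fingers":0.03}
  squeeze: 30

```text
time_s: 13.25
position: [0.5183, -0.4059, 0.0121]
tool_rot: [[-0.056, 0.998, 0.004], [0.998, 0.056, -0.003], [-0.003, 0.003, -1.0]]
ft_force: [-0.5, 1.9, 6.1]
grip_width: 0.0454
gripper_force: 30.0
```

Emit:
arm_command:
  deltas:
    - {"rx":0,"ry":0,"rz":0,"dx":0,"dy":0,"dz":0,"fingers":0.03}
    - {"rx":0,"ry":0,"rz":0,"dx":0,"dy":0,"dz":-0.03,"fingers":0.03}
    - {"rx":0,"ry":0,"rz":0,"dx":0,"dy":0,"dz":-0.05,"fingers":0.03}
    - {"rx":0,"ry":0,"rz":0,"dx":0,"dy":0,"dz":-0.03,"fingers":0.03}
    - {"rx":0,"ry":0,"rz":0,"dx":0,"dy":0,"dz":0,"fingers":0.03}
    - {"rx":0,"ry":0,"rz":0,"dx":0,"dy":0,"dz":0,"fingers":0.03}

```text
time_s: 13.85
position: [0.5174, -0.4055, 0.1208]
tool_rot: [[-0.055, 0.998, 0.002], [0.998, 0.055, -0.002], [-0.002, 0.002, -1.0]]
ft_force: [0.5, 0.4, -0.4]
grip_width: 0.0452
gripper_force: 30.7
```

```bash
python3 plan.py 458,55,100,3.1
python3 - <<'E'
from h import *
S=env.get_image("scene")
rep("held",[S],sat,circ(0,0,.024,.095),.016,[.517,-.4056,0],free=(1,1,0))
E
```

```text
t 13.8 pos [ 517.4 -405.5  120.8] phi 3.17 F [ 0.5  0.4 -0.4] grip 0.0452 31
rot 1 x [0.002  0.0024 0.0013] | shift 11 x [ 0.0421 -0.0031  0.0019] (total [ 0.463  -0.0344  0.0208])
held [ 531.2 -399.8] 0.0 129.7
```

Emit:
arm_command:
  deltas:
    - {"rx":0.002,"ry":0.0024,"rz":0,"dx":0.0463,"dy":-0.0034,"dz":0.002,"fingers":0.03}
    - {"rx":0,"ry":0,"rz":0,"dx":0.0463,"dy":-0.0034,"dz":0.002,"fingers":0.03}
    - {"rx":0,"ry":0,"rz":0,"dx":0.0463,"dy":-0.0034,"dz":0.002,"fingers":0.03}
    - {"rx":0,"ry":0,"rz":0,"dx":0.0463,"dy":-0.0034,"dz":0.002,"fingers":0.03}
    - {"rx":0,"ry":0,"rz":0,"dx":0.0463,"dy":-0.0034,"dz":0.002,"fingers":0.03}
    - {"rx":0,"ry":0,"rz":0,"dx":0.0463,"dy":-0.0034,"dz":0.002,"fingers":0.03}
    - {"rx":0,"ry":0,"rz":0,"dx":0.0463,"dy":-0.0034,"dz":0.002,"fingers":0.03}
    - {"rx":0,"ry":0,"rz":0,"dx":0.0463,"dy":-0.0034,"dz":0.002,"fingers":0.03}
    - {"rx":0,"ry":0,"rz":0,"dx":0.0463,"dy":-0.0034,"dz":0.002,"fingers":0.03}
    - {"rx":0,"ry":0,"rz":0,"dx":0.0463,"dy":-0.0034,"dz":0.002,"fingers":0.03}
    - {"rx":0,"ry":0,"rz":0,"dx":0,"dy":0,"dz":0.04,"fingers":0.03}
    - {"rx":0,"ry":0,"rz":0,"dx":0,"dy":0,"dz":0,"fingers":0.03}

```text
time_s: 15.1
position: [0.4547, 0.0564, 0.0569]
tool_rot: [[-0.058, 0.998, -0.01], [0.998, 0.058, 0.003], [0.003, -0.01, -1.0]]
ft_force: [-0.3, -0.1, 0.5]
grip_width: 0.0454
gripper_force: 31.0
```

Emit:
arm_command:
  deltas:
    - {"rx":0,"ry":0,"rz":0,"dx":0,"dy":0,"dz":0.02,"fingers":0.03}
    - {"rx":0,"ry":0,"rz":0,"dx":0,"dy":0,"dz":0,"fingers":0.03}
    - {"rx":0,"ry":0,"rz":0,"dx":0,"dy":0,"dz":0,"fingers":0.03}

```text
time_s: 15.4
position: [0.4578, 0.0544, 0.0409]
tool_rot: [[-0.054, 0.999, -0.002], [0.999, 0.054, 0.002], [0.002, -0.002, -1.0]]
ft_force: [-0.5, -0.1, 0.1]
grip_width: 0.0447
gripper_force: 31.0
```

```bash
python3 plan.py 458,55,24,3.1
```

```text
t 15.4 pos [457.8  54.4  40.9] phi 3.09 F [-0.5 -0.1  0.1] grip 0.0447 31
rot 1 x [-0.002  -0.0018 -0.0001] | shift 1 x [0.0006 0.0003 0.0169] (total [0.0006 0.0003 0.0169])
```

Emit:
arm_command:
  deltas:
    - {"rx":-0.002,"ry":-0.0018,"rz":0,"dx":0,"dy":0,"dz":0.016,"fingers":0.03}
    - {"rx":0,"ry":0,"rz":0,"dx":0,"dy":0,"dz":0.004,"fingers":0.03}
    - {"rx":0,"ry":0,"rz":0,"dx":0,"dy":0,"dz":0.002,"fingers":0.03}
    - {"rx":0,"ry":0,"rz":0,"dx":0,"dy":0,"dz":0.0015,"fingers":0.03}
    - {"rx":0,"ry":0,"rz":0,"dx":0,"dy":0,"dz":0,"fingers":0.03}

```text
time_s: 15.9
position: [0.4578, 0.055, 0.0173]
tool_rot: [[-0.055, 0.998, 0.001], [0.998, 0.055, -0.0], [-0.0, 0.001, -1.0]]
ft_force: [0.4, -0.4, 0.1]
grip_width: 0.0448
gripper_force: 31.1
```

Emit:
arm_command:
  deltas:
    - {"rx":0,"ry":0,"rz":0,"dx":0,"dy":0,"dz":0,"fingers":0.06}
    - {"rx":0,"ry":0,"rz":0,"dx":0,"dy":0,"dz":0,"fingers":0.06}
    - {"rx":0,"ry":0,"rz":0,"dx":0,"dy":0,"dz":0,"fingers":0.06}
    - {"rx":0,"ry":0,"rz":0,"dx":0,"dy":0,"dz":-0.04,"fingers":0.06}
    - {"rx":0,"ry":0,"rz":0,"dx":0,"dy":0,"dz":-0.05,"fingers":0.06}
    - {"rx":0,"ry":0,"rz":-0.13,"dx":0,"dy":0,"dz":0,"fingers":0.06}
    - {"rx":0,"ry":0,"rz":-0.13,"dx":0,"dy":0,"dz":0,"fingers":0.06}
    - {"rx":0,"ry":0,"rz":-0.13,"dx":0,"dy":0,"dz":0,"fingers":0.06}
    - {"rx":0,"ry":0,"rz":-0.13,"dx":0,"dy":0,"dz":0,"fingers":0.06}
    - {"rx":0,"ry":0,"rz":-0.13,"dx":0,"dy":0,"dz":0,"fingers":0.06}
    - {"rx":0,"ry":0,"rz":-0.13,"dx":0,"dy":0,"dz":0,"fingers":0.06}
    - {"rx":0,"ry":0,"rz":0,"dx":0,"dy":0,"dz":0,"fingers":0.06}

```text
time_s: 17.1
position: [0.4574, 0.0551, 0.1069]
tool_rot: [[-0.742, 0.67, 0.001], [0.67, 0.742, -0.0], [-0.001, 0.0, -1.0]]
ft_force: [1.0, -0.9, -1.0]
grip_width: 0.0599
gripper_force: 0.0
```

```bash
python3 plan.py 427,-327,100,48.2
python3 - <<'E'
from h import *
S=env.get_image("scene");T=env.get_image("top")
for n,p in(("S",S),("T",T)):
    for q in("punch","setter"):print(q,[(round(d["p"],2),np.round(at(p,*d["location"],0)*1000)) for d in env.tip_of(q,p)][:3])
    print(fit([p],[rect(0,0,.118,.016,.008)],[.427,-.327,np.radians(-41.8)],rng=(.003,.03)))
E
```

```text
t 17.1 pos [457.4  55.1 106.9] phi 47.93 F [ 1.  -0.9 -1. ] grip 0.0599 0
rot 1 x [ 0.0003  0.0006 -0.0047] | shift 9 x [-0.0258 -0.0339  0.0008] (total [-0.232  -0.3052  0.0069])
punch [(0.67, array([ 419., -336.]))]
setter [(0.59, array([ 537., -260.]))]
(array([ 0.42427717, -0.32706462, -0.72799695]), np.float64(55.62277014832772))
punch [(0.57, array([ 424., -324.]))]
setter [(0.58, array([ 535., -257.]))]
(array([ 0.4255016 , -0.32542071, -0.73269746]), np.float64(58.037582118660374))
```

Punch and setter have not moved. Go to the punch.

Emit:
arm_command:
  deltas:
    - {"rx":0,"ry":0,"rz":-0.0047,"dx":-0.0258,"dy":-0.0339,"dz":0,"fingers":0.05}
    - {"rx":0,"ry":0,"rz":0,"dx":-0.0258,"dy":-0.0339,"dz":0,"fingers":0.05}
    - {"rx":0,"ry":0,"rz":0,"dx":-0.0258,"dy":-0.0339,"dz":0,"fingers":0.05}
    - {"rx":0,"ry":0,"rz":0,"dx":-0.0258,"dy":-0.0339,"dz":0,"fingers":0.05}
    - {"rx":0,"ry":0,"rz":0,"dx":-0.0258,"dy":-0.0339,"dz":0,"fingers":0.05}
    - {"rx":0,"ry":0,"rz":0,"dx":-0.0258,"dy":-0.0339,"dz":0,"fingers":0.05}
    - {"rx":0,"ry":0,"rz":0,"dx":-0.0258,"dy":-0.0339,"dz":0,"fingers":0.05}
    - {"rx":0,"ry":0,"rz":0,"dx":-0.0258,"dy":-0.0339,"dz":0,"fingers":0.05}
    - {"rx":0,"ry":0,"rz":0,"dx":-0.0258,"dy":-0.0339,"dz":0,"fingers":0.05}
    - {"rx":0,"ry":0,"rz":0,"dx":0,"dy":0,"dz":0,"fingers":0.04}
    - {"rx":0,"ry":0,"rz":0,"dx":0,"dy":0,"dz":0,"fingers":0.04}

```text
time_s: 18.5
position: [0.4262, -0.3274, 0.1065]
tool_rot: [[-0.743, 0.669, 0.0], [0.669, 0.743, 0.001], [0.0, 0.001, -1.0]]
ft_force: [-0.0, 0.1, -0.5]
grip_width: 0.0401
gripper_force: 0.0
```

```bash
python3 plan.py 427,-327,6,48.2
```

```text
t 18.5 pos [ 426.2 -327.4  106.5] phi 47.99 F [-0.   0.1 -0.5] grip 0.0401 0
rot 1 x [ 0.0007 -0.0002 -0.0036] | shift 3 x [-0.0001  0.0003  0.0335] (total [-0.0003  0.0009  0.1005])
```

Emit:
arm_command:
  deltas:
    - {"rx":0,"ry":0,"rz":-0.0036,"dx":0,"dy":0.0005,"dz":0.04,"fingers":0.04}
    - {"rx":0,"ry":0,"rz":0,"dx":0,"dy":0,"dz":0.04,"fingers":0.04}
    - {"rx":0,"ry":0,"rz":0,"dx":0,"dy":0,"dz":0.0205,"fingers":0.04}
    - {"rx":0,"ry":0,"rz":0,"dx":0,"dy":0,"dz":0,"fingers":0.04}
    - {"rx":0,"ry":0,"rz":0,"dx":0,"dy":0,"dz":0,"fingers":0.04}
    - {"rx":0,"ry":0,"rz":0,"dx":0,"dy":0,"dz":0,"fingers":0.005}
    - {"rx":0,"ry":0,"rz":0,"dx":0,"dy":0,"dz":0,"fingers":0.005}
    - {"rx":0,"ry":0,"rz":0,"dx":0,"dy":0,"dz":0,"fingers":0.005}
    - {"rx":0,"ry":0,"rz":0,"dx":0,"dy":0,"dz":0,"fingers":0.005}
    - {"rx":0,"ry":0,"rz":0,"dx":0,"dy":0,"dz":0,"fingers":0.005}
  squeeze: 40

```text
time_s: 19.5
position: [0.4276, -0.327, 0.008]
tool_rot: [[-0.747, 0.665, 0.003], [0.665, 0.747, -0.002], [-0.003, 0.0, -1.0]]
ft_force: [0.4, 1.4, 5.1]
grip_width: 0.0149
gripper_force: 39.5
```

Emit:
arm_command:
  deltas:
    - {"rx":0,"ry":0,"rz":0,"dx":0,"dy":0,"dz":0,"fingers":0.005}
    - {"rx":0,"ry":0,"rz":0,"dx":0,"dy":0,"dz":-0.02,"fingers":0.005}
    - {"rx":0,"ry":0,"rz":0,"dx":0,"dy":0,"dz":-0.04,"fingers":0.005}
    - {"rx":0,"ry":0,"rz":0,"dx":0,"dy":0,"dz":-0.04,"fingers":0.005}
    - {"rx":0,"ry":0,"rz":0,"dx":0,"dy":0,"dz":0,"fingers":0.005}
    - {"rx":0,"ry":0,"rz":0,"dx":0,"dy":0,"dz":0,"fingers":0.005}

```text
time_s: 20.1
position: [0.4271, -0.3267, 0.1075]
tool_rot: [[-0.747, 0.665, 0.002], [0.665, 0.747, -0.002], [-0.003, 0.0, -1.0]]
ft_force: [0.6, 0.0, -0.3]
grip_width: 0.0146
gripper_force: 39.2
```

```bash
python3 plan.py 504.7,-51.8,100,93.17
python3 - <<'E'
from h import *
S=env.get_image("scene");T=env.get_image("top")
for p in(S,T):
  r,s=fit([p],[rect(0,0,.118,.016,.105)],[.427,-.327,np.radians(-41.8)],rng=(.006,.05));print(r*[1000,1000,57.3],s)
E
```

```text
t 20.1 pos [ 427.1 -326.7  107.5] phi 48.33 F [ 0.6  0.  -0.3] grip 0.0146 39
rot 6 x [-0.0002  0.0005 -0.1304] | shift 7 x [-0.0132  0.0386  0.0011] (total [-0.0927  0.2702  0.0075])
[ 429.70934781 -325.14685797  -41.62666735] 53.544247695915175
[ 476.26138581 -351.17320669  -47.44389126] 30.63773453204244
```

Emit:
arm_command:
  deltas:
    - {"rx":0,"ry":0,"rz":-0.1304,"dx":0,"dy":0,"dz":0,"fingers":0.005}
    - {"rx":0,"ry":0,"rz":-0.1304,"dx":0,"dy":0,"dz":0,"fingers":0.005}
    - {"rx":0,"ry":0,"rz":-0.1304,"dx":0,"dy":0,"dz":0,"fingers":0.005}
    - {"rx":0,"ry":0,"rz":-0.1304,"dx":0,"dy":0,"dz":0,"fingers":0.005}
    - {"rx":0,"ry":0,"rz":-0.1304,"dx":0,"dy":0,"dz":0,"fingers":0.005}
    - {"rx":0,"ry":0,"rz":-0.1304,"dx":0,"dy":0,"dz":0,"fingers":0.005}
    - {"rx":0,"ry":0,"rz":0,"dx":0,"dy":0,"dz":0,"fingers":0.005}

```text
time_s: 20.9
position: [0.4265, -0.3263, 0.1052]
tool_rot: [[-0.998, -0.056, -0.001], [-0.056, 0.998, 0.002], [0.001, 0.002, -1.0]]
ft_force: [0.3, -0.4, -1.3]
grip_width: 0.0146
gripper_force: 39.2
```

Emit:
arm_command:
  deltas:
    - {"rx":0,"ry":0,"rz":0,"dx":-0.0132,"dy":0.0386,"dz":0.001,"fingers":0.005}
    - {"rx":0,"ry":0,"rz":0,"dx":-0.0132,"dy":0.0386,"dz":0.001,"fingers":0.005}
    - {"rx":0,"ry":0,"rz":0,"dx":-0.0132,"dy":0.0386,"dz":0.001,"fingers":0.005}
    - {"rx":0,"ry":0,"rz":0,"dx":-0.0132,"dy":0.0386,"dz":0.001,"fingers":0.005}
    - {"rx":0,"ry":0,"rz":0,"dx":-0.0132,"dy":0.0386,"dz":0.001,"fingers":0.005}
    - {"rx":0,"ry":0,"rz":0,"dx":-0.0132,"dy":0.0386,"dz":0.001,"fingers":0.005}
    - {"rx":0,"ry":0,"rz":0,"dx":-0.0132,"dy":0.0386,"dz":0.001,"fingers":0.005}
    - {"rx":0,"ry":0,"rz":0,"dx":0,"dy":0,"dz":0,"fingers":0.005}
    - {"rx":0,"ry":0,"rz":0,"dx":0,"dy":0,"dz":0,"fingers":0.005}
    - {"rx":0,"ry":0,"rz":0,"dx":0,"dy":0,"dz":0,"fingers":0.005}

```text
time_s: 21.9
position: [0.504, -0.0525, 0.099]
tool_rot: [[-0.999, -0.053, -0.0], [-0.053, 0.999, -0.0], [0.0, -0.0, -1.0]]
ft_force: [-0.4, 0.4, -0.6]
grip_width: 0.0149
gripper_force: 39.3
```

```bash
python3 plan.py 505,-51.8,23,93.17
```

```text
t 21.9 pos [504.  -52.5  99. ] phi 93.02 F [-0.4  0.4 -0.6] grip 0.0149 39
rot 1 x [-0.0001 -0.     -0.0026] | shift 2 x [-0.0005  0.0003  0.038 ] (total [-0.001   0.0006  0.076 ])
```

Emit:
arm_command:
  deltas:
    - {"rx":0,"ry":0,"rz":-0.0026,"dx":-0.001,"dy":0.0006,"dz":0.04,"fingers":0.005}
    - {"rx":0,"ry":0,"rz":0,"dx":0,"dy":0,"dz":0.033,"fingers":0.005}
    - {"rx":0,"ry":0,"rz":0,"dx":0,"dy":0,"dz":0,"fingers":0.005}
    - {"rx":0,"ry":0,"rz":0,"dx":0,"dy":0,"dz":0,"fingers":0.005}
    - {"rx":0,"ry":0,"rz":0,"dx":0,"dy":0,"dz":0.004,"fingers":0.005}
    - {"rx":0,"ry":0,"rz":0,"dx":0,"dy":0,"dz":0.003,"fingers":0.005}
    - {"rx":0,"ry":0,"rz":0,"dx":0,"dy":0,"dz":0.003,"fingers":0.005}
    - {"rx":0,"ry":0,"rz":0,"dx":0,"dy":0,"dz":0,"fingers":0.005}
    - {"rx":0,"ry":0,"rz":0,"dx":0,"dy":0,"dz":0,"fingers":0.005}

```text
time_s: 22.8
position: [0.5054, -0.0511, 0.0166]
tool_rot: [[-0.998, -0.058, 0.001], [-0.058, 0.998, -0.0], [-0.001, -0.0, -1.0]]
ft_force: [-0.1, -0.1, -0.9]
grip_width: 0.0146
gripper_force: 39.3
```

Emit:
arm_command:
  deltas:
    - {"rx":0,"ry":0,"rz":0.002,"dx":0,"dy":0,"dz":0.002,"fingers":0.005}
    - {"rx":0,"ry":0,"rz":0,"dx":0,"dy":0,"dz":0.001,"fingers":0.005}
    - {"rx":0,"ry":0,"rz":0,"dx":0,"dy":0,"dz":0,"fingers":0.005}
    - {"rx":0,"ry":0,"rz":0,"dx":0,"dy":0,"dz":0,"fingers":0.028}
    - {"rx":0,"ry":0,"rz":0,"dx":0,"dy":0,"dz":0,"fingers":0.028}
    - {"rx":0,"ry":0,"rz":0,"dx":0,"dy":0,"dz":0,"fingers":0.028}
    - {"rx":0,"ry":0,"rz":0,"dx":0,"dy":0,"dz":-0.03,"fingers":0.028}
    - {"rx":0,"ry":0,"rz":0,"dx":0,"dy":0,"dz":-0.05,"fingers":0.028}

```text
time_s: 23.6
position: [0.5038, -0.0508, 0.0923]
tool_rot: [[-0.998, -0.056, -0.005], [-0.056, 0.998, 0.002], [0.005, 0.002, -1.0]]
ft_force: [0.9, -1.2, 1.3]
grip_width: 0.0279
gripper_force: 0.0
```

```bash
python3 plan.py 536.8,-260.5,100,141
```

```text
t 23.6 pos [503.8 -50.8  92.3] phi 93.18 F [ 0.9 -1.2  1.3] grip 0.0279 0
rot 6 x [ 0.0007 -0.0006 -0.1391] | shift 5 x [ 0.0285 -0.0315 -0.0015] (total [ 0.1423 -0.1576 -0.0077])
```

Emit:
arm_command:
  deltas:
    - {"rx":0,"ry":0,"rz":0.145,"dx":0,"dy":0,"dz":-0.008,"fingers":0.04}
    - {"rx":0,"ry":0,"rz":0.145,"dx":0,"dy":0,"dz":0,"fingers":0.04}
    - {"rx":0,"ry":0,"rz":0.145,"dx":0,"dy":0,"dz":0,"fingers":0.04}
    - {"rx":0,"ry":0,"rz":0.145,"dx":0,"dy":0,"dz":0,"fingers":0.04}
    - {"rx":0,"ry":0,"rz":0.145,"dx":0,"dy":0,"dz":0,"fingers":0.04}
    - {"rx":0,"ry":0,"rz":0.145,"dx":0,"dy":0,"dz":0,"fingers":0.04}
    - {"rx":0,"ry":0,"rz":0.145,"dx":0,"dy":0,"dz":0,"fingers":0.04}
    - {"rx":0,"ry":0,"rz":0.145,"dx":0,"dy":0,"dz":0,"fingers":0.04}
    - {"rx":0,"ry":0,"rz":0.145,"dx":0,"dy":0,"dz":0,"fingers":0.04}
    - {"rx":0,"ry":0,"rz":0.145,"dx":0,"dy":0,"dz":0,"fingers":0.04}
    - {"rx":0,"ry":0,"rz":0.145,"dx":0,"dy":0,"dz":0,"fingers":0.04}
    - {"rx":0,"ry":0,"rz":0.145,"dx":0,"dy":0,"dz":0,"fingers":0.04}

```text
time_s: 24.8
position: [0.5052, -0.0511, 0.1014]
tool_rot: [[0.119, 0.993, 0.001], [0.993, -0.119, -0.0], [-0.0, 0.001, -1.0]]
ft_force: [-0.3, 0.3, 0.6]
grip_width: 0.0399
gripper_force: 0.0
```

Emit:
arm_command:
  deltas:
    - {"rx":0,"ry":0,"rz":0.145,"dx":0,"dy":0,"dz":0,"fingers":0.04}
    - {"rx":0,"ry":0,"rz":0.145,"dx":0,"dy":0,"dz":0,"fingers":0.04}
    - {"rx":0,"ry":0,"rz":0.145,"dx":0,"dy":0,"dz":0,"fingers":0.04}
    - {"rx":0,"ry":0,"rz":0.129,"dx":0,"dy":0,"dz":0,"fingers":0.04}
    - {"rx":0,"ry":0,"rz":0,"dx":0,"dy":0,"dz":0,"fingers":0.04}
    - {"rx":0,"ry":0,"rz":0,"dx":0,"dy":0,"dz":0,"fingers":0.04}

```text
time_s: 25.4
position: [0.5052, -0.0511, 0.1014]
tool_rot: [[0.624, 0.781, 0.001], [0.781, -0.624, -0.0], [0.0, 0.001, -1.0]]
ft_force: [-1.0, -0.3, -1.1]
grip_width: 0.0399
gripper_force: 0.0
```

```bash
python3 plan.py 536.8,-260.5,100,-39;python3 - <<'E'
from h import *
S=env.get_image("scene");T=env.get_image("top")
for n,p in(("S",S),("T",T)):
    for q in("setter","punch"):print(q,[(round(d["p"],2),np.round(at(p,*d["location"],0.004)*1000)) for d in env.tip_of(q,p)][:3])
    r,s=fit([p],[rect(0,0,.118,.016,.013)],[.505,-.0515,np.radians(3.1)],rng=(.004,.03));print(r*[1000,1000,57.3],s)
E
```

```text
t 25.4 pos [505.2 -51.1 101.4] phi -38.62 F [-1.  -0.3 -1.1] grip 0.0399 0
rot 1 x [ 0.0007 -0.0004  0.0067] | shift 5 x [-0.0286  0.0313  0.0003] (total [-0.1428  0.1563  0.0014])
setter [(0.62, array([ 543., -265.])), (0.16, array([506., -48.]))]
punch [(0.72, array([508., -50.]))]
[502.55632337 -52.7774897    2.50125998] 55.96427982778851
setter [(0.68, array([ 535., -259.]))]
punch []
[ 481.38839108 -111.9707042    18.96057483] 25.712311105463964
```

Punch detected in its pocket; go on to the setter.

Emit:
arm_command:
  deltas:
    - {"rx":0,"ry":0,"rz":0.0067,"dx":-0.0286,"dy":0.0313,"dz":0,"fingers":0.04}
    - {"rx":0,"ry":0,"rz":0,"dx":-0.0286,"dy":0.0313,"dz":0,"fingers":0.04}
    - {"rx":0,"ry":0,"rz":0,"dx":-0.0286,"dy":0.0313,"dz":0,"fingers":0.04}
    - {"rx":0,"ry":0,"rz":0,"dx":-0.0286,"dy":0.0313,"dz":0,"fingers":0.04}
    - {"rx":0,"ry":0,"rz":0,"dx":-0.0286,"dy":0.0313,"dz":0,"fingers":0.04}
    - {"rx":0,"ry":0,"rz":0,"dx":0,"dy":0,"dz":0,"fingers":0.04}
    - {"rx":0,"ry":0,"rz":0,"dx":0,"dy":0,"dz":0,"fingers":0.04}
    - {"rx":0,"ry":0,"rz":0,"dx":0,"dy":0,"dz":0,"fingers":0.04}

```text
time_s: 26.5
position: [0.5362, -0.2598, 0.1013]
tool_rot: [[0.631, 0.776, 0.0], [0.776, -0.631, 0.001], [0.001, -0.0, -1.0]]
ft_force: [0.6, 0.5, 0.7]
grip_width: 0.0401
gripper_force: 0.0
```

```bash
python3 plan.py 536.8,-260.5,6,-39
```

```text
t 26.5 pos [ 536.2 -259.8  101.3] phi -39.14 F [0.6 0.5 0.7] grip 0.0401 0
rot 1 x [-0.0003 -0.0005 -0.0025] | shift 3 x [-0.0001  0.0003  0.0318] (total [-0.0002  0.0009  0.0953])
```

Emit:
arm_command:
  deltas:
    - {"rx":0,"ry":0,"rz":-0.0025,"dx":0,"dy":0.0009,"dz":0.04,"fingers":0.04}
    - {"rx":0,"ry":0,"rz":0,"dx":0,"dy":0,"dz":0.04,"fingers":0.04}
    - {"rx":0,"ry":0,"rz":0,"dx":0,"dy":0,"dz":0.0155,"fingers":0.04}
    - {"rx":0,"ry":0,"rz":0,"dx":0,"dy":0,"dz":0,"fingers":0.04}
    - {"rx":0,"ry":0,"rz":0,"dx":0,"dy":0,"dz":0,"fingers":0.04}
    - {"rx":0,"ry":0,"rz":0,"dx":0,"dy":0,"dz":0,"fingers":0.003}
    - {"rx":0,"ry":0,"rz":0,"dx":0,"dy":0,"dz":0,"fingers":0.003}
    - {"rx":0,"ry":0,"rz":0,"dx":0,"dy":0,"dz":0,"fingers":0.003}
    - {"rx":0,"ry":0,"rz":0,"dx":0,"dy":0,"dz":0,"fingers":0.003}
    - {"rx":0,"ry":0,"rz":0,"dx":0,"dy":0,"dz":0,"fingers":0.003}
  squeeze: 40

```text
time_s: 27.5
position: [0.5378, -0.2615, 0.0074]
tool_rot: [[0.63, 0.777, 0.003], [0.777, -0.63, -0.001], [0.001, 0.003, -1.0]]
ft_force: [-0.6, 1.5, 6.2]
grip_width: 0.0118
gripper_force: 40.2
```

Emit:
arm_command:
  deltas:
    - {"rx":0,"ry":0,"rz":0,"dx":0,"dy":0,"dz":0,"fingers":0.003}
    - {"rx":0,"ry":0,"rz":0,"dx":0,"dy":0,"dz":-0.02,"fingers":0.003}
    - {"rx":0,"ry":0,"rz":0,"dx":0,"dy":0,"dz":-0.04,"fingers":0.003}
    - {"rx":0,"ry":0,"rz":0,"dx":0,"dy":0,"dz":-0.04,"fingers":0.003}
    - {"rx":0,"ry":0,"rz":0,"dx":0,"dy":0,"dz":0,"fingers":0.003}
    - {"rx":0,"ry":0,"rz":0,"dx":0,"dy":0,"dz":0,"fingers":0.003}

```text
time_s: 28.1
position: [0.5372, -0.2614, 0.1067]
tool_rot: [[0.63, 0.777, 0.002], [0.777, -0.63, -0.001], [0.0, 0.002, -1.0]]
ft_force: [0.1, 0.6, -1.2]
grip_width: 0.0112
gripper_force: 39.4
```

```bash
python3 plan.py 502,-12,100,-86.83
python3 - <<'E'
from h import *
S=env.get_image("scene");T=env.get_image("top")
for p in(S,):
  r,s=fit([p],[rect(0,0,.08,.014,.1)],[.537,-.26,np.radians(51)],rng=(.006,.05));print(r*[1000,1000,57.3],s)
  print([(round(d["p"],2),np.round(at(p,*d["location"],0.093)*1000)) for d in env.tip_of("setter",p)][:3])
E
```

```text
t 28.1 pos [ 537.2 -261.4  106.7] phi -39.06 F [ 0.1  0.6 -1.2] grip 0.0112 39
rot 6 x [ 0.0004 -0.0002  0.139 ] | shift 6 x [-0.0036 -0.0418  0.0011] (total [-0.0213 -0.251   0.0067])
[ 544.30272548 -244.32657121  101.94042855] 36.70162247612323
[(0.64, array([ 545., -268.]))]
```

Emit:
arm_command:
  deltas:
    - {"rx":0,"ry":0,"rz":0.139,"dx":0,"dy":0,"dz":0,"fingers":0.003}
    - {"rx":0,"ry":0,"rz":0.139,"dx":0,"dy":0,"dz":0,"fingers":0.003}
    - {"rx":0,"ry":0,"rz":0.139,"dx":0,"dy":0,"dz":0,"fingers":0.003}
    - {"rx":0,"ry":0,"rz":0.139,"dx":0,"dy":0,"dz":0,"fingers":0.003}
    - {"rx":0,"ry":0,"rz":0.139,"dx":0,"dy":0,"dz":0,"fingers":0.003}
    - {"rx":0,"ry":0,"rz":0.139,"dx":0,"dy":0,"dz":0,"fingers":0.003}
    - {"rx":0,"ry":0,"rz":0,"dx":0,"dy":0,"dz":0,"fingers":0.003}

```text
time_s: 28.95
position: [0.5367, -0.2611, 0.1047]
tool_rot: [[0.999, 0.054, -0.001], [0.054, -0.999, 0.001], [-0.001, -0.001, -1.0]]
ft_force: [-0.2, -0.2, -0.9]
grip_width: 0.0114
gripper_force: 39.4
```

Emit:
arm_command:
  deltas:
    - {"rx":0,"ry":0,"rz":0,"dx":-0.0036,"dy":-0.0418,"dz":0.001,"fingers":0.003}
    - {"rx":0,"ry":0,"rz":0,"dx":-0.0036,"dy":-0.0418,"dz":0.001,"fingers":0.003}
    - {"rx":0,"ry":0,"rz":0,"dx":-0.0036,"dy":-0.0418,"dz":0.001,"fingers":0.003}
    - {"rx":0,"ry":0,"rz":0,"dx":-0.0036,"dy":-0.0418,"dz":0.001,"fingers":0.003}
    - {"rx":0,"ry":0,"rz":0,"dx":-0.0036,"dy":-0.0418,"dz":0.001,"fingers":0.003}
    - {"rx":0,"ry":0,"rz":0,"dx":-0.0036,"dy":-0.0418,"dz":0.001,"fingers":0.003}
    - {"rx":0,"ry":0,"rz":0,"dx":0,"dy":0,"dz":0,"fingers":0.003}
    - {"rx":0,"ry":0,"rz":0,"dx":0,"dy":0,"dz":0,"fingers":0.003}
    - {"rx":0,"ry":0,"rz":0,"dx":0,"dy":0,"dz":0,"fingers":0.003}

```text
time_s: 29.85
position: [0.502, -0.0129, 0.0996]
tool_rot: [[0.998, 0.056, 0.001], [0.056, -0.998, -0.0], [0.001, 0.0, -1.0]]
ft_force: [0.5, 0.3, -1.6]
grip_width: 0.0122
gripper_force: 39.4
```

```bash
python3 plan.py 502,-11.8,22,-86.83;python3 - <<'E'
from h import *
S=env.get_image("scene");T=env.get_image("top")
for p in(S,T):
  print([(round(d["p"],2),np.round(at(p,*d["location"],0.092)*1000)) for d in env.tip_of("setter",p)][:3])
  for a in(.083,.087):r,s=fit([p],[rect(0,0,.08,.014,.099)],[.502,-.012,np.radians(a)],rng=(.006,.05));print(r*[1000,1000,57.3],s)
E
```

```text
t 29.9 pos [502.  -12.9  99.6] phi -86.78 F [ 0.5  0.3 -1.6] grip 0.0122 39
rot 1 x [ 0.0003 -0.0005  0.0009] | shift 2 x [ 0.     -0.0006  0.0388] (total [ 0.0001 -0.0011  0.0776])
[(0.43, array([417., -17.])), (0.4, array([489.,  -7.]))]
[500.60087634  -9.479635     6.86136503] 34.26373168412703
[500.53173381  -9.36533106   6.66161098] 34.26144673469518
[(0.24, array([525., 313.]))]
[489.24973951 -22.60282406   5.60652664] 15.177836158050022
[489.25205512 -22.53438449   5.78838537] 15.173854234007852
```

Emit:
arm_command:
  deltas:
    - {"rx":0,"ry":0,"rz":0,"dx":0.0004,"dy":-0.001,"dz":0.04,"fingers":0.003}
    - {"rx":0,"ry":0,"rz":0,"dx":0,"dy":0,"dz":0.034,"fingers":0.003}
    - {"rx":0,"ry":0,"rz":0,"dx":0,"dy":0,"dz":0,"fingers":0.003}
    - {"rx":0,"ry":0,"rz":0,"dx":0,"dy":0,"dz":0,"fingers":0.003}
    - {"rx":0,"ry":0,"rz":0,"dx":0,"dy":0,"dz":0.004,"fingers":0.003}
    - {"rx":0,"ry":0,"rz":0,"dx":0,"dy":0,"dz":0.003,"fingers":0.003}
    - {"rx":0,"ry":0,"rz":0,"dx":0,"dy":0,"dz":0.003,"fingers":0.003}
    - {"rx":0,"ry":0,"rz":0,"dx":0,"dy":0,"dz":0,"fingers":0.003}
    - {"rx":0,"ry":0,"rz":0,"dx":0,"dy":0,"dz":0,"fingers":0.003}

```text
time_s: 30.95
position: [0.5022, -0.0111, 0.0161]
tool_rot: [[0.998, 0.055, 0.001], [0.055, -0.998, -0.0], [0.001, 0.0, -1.0]]
ft_force: [-0.4, -0.9, -0.0]
grip_width: 0.0117
gripper_force: 39.4
```

Emit:
arm_command:
  deltas:
    - {"rx":0,"ry":0,"rz":0,"dx":0,"dy":0,"dz":0.002,"fingers":0.003}
    - {"rx":0,"ry":0,"rz":0,"dx":0,"dy":0,"dz":0.001,"fingers":0.003}
    - {"rx":0,"ry":0,"rz":0,"dx":0,"dy":0,"dz":0,"fingers":0.003}
    - {"rx":0,"ry":0,"rz":0,"dx":0,"dy":0,"dz":0,"fingers":0.024}
    - {"rx":0,"ry":0,"rz":0,"dx":0,"dy":0,"dz":0,"fingers":0.024}
    - {"rx":0,"ry":0,"rz":0,"dx":0,"dy":0,"dz":0,"fingers":0.024}
    - {"rx":0,"ry":0,"rz":0,"dx":0,"dy":0,"dz":-0.03,"fingers":0.024}
    - {"rx":0,"ry":0,"rz":0,"dx":0,"dy":0,"dz":-0.05,"fingers":0.024}
    - {"rx":0,"ry":0,"rz":0,"dx":0,"dy":0,"dz":-0.05,"fingers":0.05}
    - {"rx":0,"ry":0,"rz":0,"dx":0,"dy":0,"dz":0,"fingers":0.05}

```text
time_s: 31.95
position: [0.5046, -0.0117, 0.1489]
tool_rot: [[0.998, 0.055, 0.012], [0.055, -0.998, -0.003], [0.012, 0.004, -1.0]]
ft_force: [0.5, -0.0, -0.6]
grip_width: 0.0497
gripper_force: 0.0
```

```bash
python3 plan.py 536,343,120,4.4
```

```text
t 31.9 pos [504.6 -11.7 148.9] phi -86.82 F [ 0.5 -0.  -0.6] grip 0.0497 0
rot 12 x [-0.0005 -0.001   0.1291] | shift 8 x [-0.0439 -0.0073  0.0036] (total [-0.3512 -0.0585  0.0289])
```

Emit:
arm_command:
  deltas:
    - {"rx":0,"ry":0,"rz":-0.1447,"dx":0,"dy":0,"dz":0,"fingers":0.05}
    - {"rx":0,"ry":0,"rz":-0.1447,"dx":0,"dy":0,"dz":0,"fingers":0.05}
    - {"rx":0,"ry":0,"rz":-0.1447,"dx":0,"dy":0,"dz":0,"fingers":0.05}
    - {"rx":0,"ry":0,"rz":-0.1447,"dx":0,"dy":0,"dz":0,"fingers":0.05}
    - {"rx":0,"ry":0,"rz":-0.1447,"dx":0,"dy":0,"dz":0,"fingers":0.05}
    - {"rx":0,"ry":0,"rz":-0.1447,"dx":0,"dy":0,"dz":0,"fingers":0.05}
    - {"rx":0,"ry":0,"rz":-0.1447,"dx":0,"dy":0,"dz":0,"fingers":0.05}
    - {"rx":0,"ry":0,"rz":-0.1447,"dx":0,"dy":0,"dz":0,"fingers":0.05}
    - {"rx":0,"ry":0,"rz":-0.1447,"dx":0,"dy":0,"dz":0,"fingers":0.05}
    - {"rx":0,"ry":0,"rz":-0.1447,"dx":0,"dy":0,"dz":0,"fingers":0.05}
    - {"rx":0,"ry":0,"rz":-0.1447,"dx":0,"dy":0,"dz":0,"fingers":0.05}
    - {"rx":0,"ry":0,"rz":0,"dx":0,"dy":0,"dz":0,"fingers":0.05}

```text
time_s: 33.15
position: [0.5018, -0.0111, 0.1424]
tool_rot: [[-0.077, 0.997, -0.0], [0.997, 0.077, 0.0], [0.0, -0.0, -1.0]]
ft_force: [-0.2, 0.3, -0.5]
grip_width: 0.0502
gripper_force: 0.0
```

Emit:
arm_command:
  deltas:
    - {"rx":0,"ry":0,"rz":0,"dx":0.0439,"dy":0.0073,"dz":0,"fingers":0.05}
    - {"rx":0,"ry":0,"rz":0,"dx":0.0439,"dy":0.0073,"dz":0,"fingers":0.05}
    - {"rx":0,"ry":0,"rz":0,"dx":0.0439,"dy":0.0073,"dz":0,"fingers":0.05}
    - {"rx":0,"ry":0,"rz":0,"dx":0.0439,"dy":0.0073,"dz":0,"fingers":0.05}
    - {"rx":0,"ry":0,"rz":0,"dx":0.0439,"dy":0.0073,"dz":0,"fingers":0.05}
    - {"rx":0,"ry":0,"rz":0,"dx":0.0439,"dy":0.0073,"dz":0,"fingers":0.05}
    - {"rx":0,"ry":0,"rz":0,"dx":0.0439,"dy":0.0073,"dz":0,"fingers":0.05}
    - {"rx":0,"ry":0,"rz":0,"dx":0.0439,"dy":0.0073,"dz":0,"fingers":0.05}
    - {"rx":0,"ry":0,"rz":0,"dx":0,"dy":0,"dz":0,"fingers":0.05}
    - {"rx":0,"ry":0,"rz":0,"dx":0,"dy":0,"dz":0,"fingers":0.05}
    - {"rx":0,"ry":0,"rz":0,"dx":0,"dy":0,"dz":0,"fingers":0.05}

```text
time_s: 34.25
position: [0.5335, 0.3426, 0.1426]
tool_rot: [[-0.073, 0.997, 0.0], [0.997, 0.073, -0.001], [-0.001, -0.0, -1.0]]
ft_force: [0.2, -0.6, -0.5]
grip_width: 0.0497
gripper_force: 0.0
```

```bash
python3 plan.py 536,343,120,4.4;python3 - <<'E'
from h import *
S=env.get_image("scene");T=env.get_image("top")
for p in(S,T):
  for q in("block","puck","setter","punch","cover"):print(q,[(round(d["p"],2),np.round(at(p,*d["location"],0.005)*1000)) for d in env.tip_of(q,p)][:2])
  for n,M,z0 in(("cov",[rect(0,0,.16,.28,.008),rect(0,.12,.04,.014,.008),rect(0,-.12,.04,.014,.008)],0),):
    r,s=fit([p],M,[.537,.343,np.radians(4.6)],rng=(.006,.03));print(n,r*[1000,1000,57.3],s)
crop(S,190,130,110,120,5,"pics/x1.png");crop(T,195,180,50,120,5,"pics/x2.png")
crop(S,220,170,100,75,5.3,"pics/x1.png");crop(T,265,175,50,75,5.3,"pics/x2.png")
cv2.imwrite("pics/i.png",np.hstack([cv2.imread("pics/x1.png"),cv2.imread("pics/x2.png")]))
E
```

```text
t 34.2 pos [533.5 342.6 142.6] phi 4.21 F [ 0.2 -0.6 -0.5] grip 0.0497 0
rot 1 x [-0.      0.0006 -0.0033] | shift 1 x [0.0002 0.0025 0.0226] (total [0.0002 0.0025 0.0226])
block [(0.52, array([539.,  70.]))]
puck [(0.45, array([463.,  58.]))]
setter [(0.64, array([502.,  -8.])), (0.42, array([468.,  56.]))]
punch [(0.69, array([517., -62.]))]
cover [(0.76, array([530., 348.]))]
cov [534.20256126 339.19011132   4.16311854] 29.198212805167856
block [(0.81, array([535.,  68.]))]
puck [(0.73, array([455.,  59.]))]
setter [(0.71, array([504.,  -5.]))]
punch [(0.82, array([494., -52.])), (0.7, array([ 684., -172.]))]
cover [(0.93, array([541., 346.]))]
cov [535.4338906  344.13193497   4.62877009] 24.486939139735025
```

View pics/i.png

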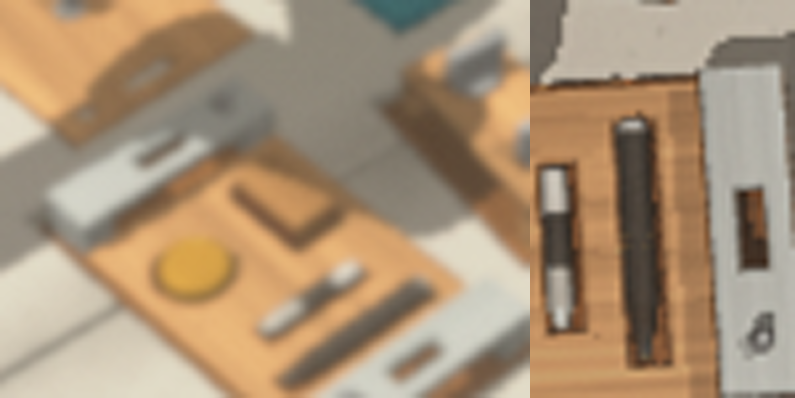

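Emit:
arm_command:
  deltas:
    - {"rx":0,"ry":0,"rz":-0.0055,"dx":0.0005,"dy":0.0022,"dz":0.04,"fingers":0.05}
    - {"rx":0,"ry":0,"rz":0,"dx":0,"dy":0,"dz":0.04,"fingers":0.05}
    - {"rx":0,"ry":0,"rz":0,"dx":0,"dy":0,"dz":0.03,"fingers":0.05}
    - {"rx":0,"ry":0,"rz":0,"dx":0,"dy":0,"dz":0.012,"fingers":0.05}
    - {"rx":0,"ry":0,"rz":0,"dx":0,"dy":0,"dz":0,"fingers":0.05}
    - {"rx":0,"ry":0,"rz":0,"dx":0,"dy":0,"dz":0,"fingers":0.05}
  squeeze: 80

```text
time_s: 35.45
position: [0.5366, 0.3445, 0.0223]
tool_rot: [[-0.082, 0.997, 0.003], [0.997, 0.082, 0.001], [0.001, 0.003, -1.0]]
ft_force: [0.8, 0.8, 0.9]
grip_width: 0.0502
gripper_force: 0.0
```

Emit:
arm_command:
  deltas:
    - {"rx":0,"ry":0,"rz":0,"dx":0,"dy":0,"dz":0,"fingers":0.005}
    - {"rx":0,"ry":0,"rz":0,"dx":0,"dy":0,"dz":0,"fingers":0.005}
    - {"rx":0,"ry":0,"rz":0,"dx":0,"dy":0,"dz":0,"fingers":0.005}
    - {"rx":0,"ry":0,"rz":0,"dx":0,"dy":0,"dz":0,"fingers":0.005}
    - {"rx":0,"ry":0,"rz":0,"dx":0,"dy":0,"dz":0,"fingers":0.005}
    - {"rx":0,"ry":0,"rz":0,"dx":0,"dy":0,"dz":0,"fingers":0.005}

```text
time_s: 36.05
position: [0.5365, 0.3445, 0.0225]
tool_rot: [[-0.081, 0.997, 0.003], [0.997, 0.081, 0.001], [0.001, 0.003, -1.0]]
ft_force: [-0.7, -0.1, 7.1]
grip_width: 0.0146
gripper_force: 79.3
```

```bash
python3 plan.py 536,343,120,4.6
```

```text
t 36.0 pos [536.5 344.5  22.5] phi 4.67 F [-0.7 -0.1  7.1] grip 0.0146 79
rot 1 x [ 0.0034 -0.0008  0.0012] | shift 3 x [-0.0005 -0.0002 -0.0325] (total [-0.0014 -0.0007 -0.0975])
```

Emit:
arm_command:
  deltas:
    - {"rx":0,"ry":0,"rz":0,"dx":0,"dy":0,"dz":-0.02,"fingers":0.005}
    - {"rx":0,"ry":0,"rz":0,"dx":0,"dy":0,"dz":-0.03,"fingers":0.005}
    - {"rx":0,"ry":0,"rz":0,"dx":0,"dy":0,"dz":-0.03,"fingers":0.005}
    - {"rx":0,"ry":0,"rz":0,"dx":0,"dy":0,"dz":-0.02,"fingers":0.005}
    - {"rx":0,"ry":0,"rz":0.013,"dx":0,"dy":0,"dz":0,"fingers":0.005}
    - {"rx":0,"ry":0,"rz":0.013,"dx":0,"dy":0,"dz":0,"fingers":0.005}
    - {"rx":0,"ry":0,"rz":0,"dx":0,"dy":0,"dz":0,"fingers":0.005}
    - {"rx":0,"ry":0,"rz":0,"dx":0,"dy":0,"dz":0,"fingers":0.005}

```text
time_s: 36.85
position: [0.5352, 0.3439, 0.1193]
tool_rot: [[-0.056, 0.998, -0.002], [0.998, 0.056, -0.001], [-0.001, -0.002, -1.0]]
ft_force: [-0.4, 0.2, -4.8]
grip_width: 0.0141
gripper_force: 78.9
```

```bash
python3 plan.py 500.5,16,122,3.17
```

```text
t 36.9 pos [535.2 343.9 119.3] phi 3.18 F [-0.4  0.2 -4.8] grip 0.0141 79
rot 1 x [-0.002   0.0011  0.0002] | shift 8 x [-0.0407 -0.0066 -0.0003] (total [-0.3255 -0.0528 -0.0027])
```

Emit:
arm_command:
  deltas:
    - {"rx":0,"ry":0,"rz":0,"dx":-0.02,"dy":-0.0033,"dz":0,"fingers":0.005}
    - {"rx":0,"ry":0,"rz":0,"dx":-0.0365,"dy":-0.0058,"dz":0,"fingers":0.005}
    - {"rx":0,"ry":0,"rz":0,"dx":-0.0365,"dy":-0.0058,"dz":0,"fingers":0.005}
    - {"rx":0,"ry":0,"rz":0,"dx":-0.0365,"dy":-0.0058,"dz":0,"fingers":0.005}
    - {"rx":0,"ry":0,"rz":0,"dx":-0.0365,"dy":-0.0058,"dz":0,"fingers":0.005}
    - {"rx":0,"ry":0,"rz":0,"dx":-0.0365,"dy":-0.0058,"dz":0,"fingers":0.005}
    - {"rx":0,"ry":0,"rz":0,"dx":-0.0365,"dy":-0.0058,"dz":0,"fingers":0.005}
    - {"rx":0,"ry":0,"rz":0,"dx":-0.0365,"dy":-0.0058,"dz":0,"fingers":0.005}
    - {"rx":0,"ry":0,"rz":0,"dx":-0.03,"dy":-0.005,"dz":0,"fingers":0.005}
    - {"rx":0,"ry":0,"rz":0,"dx":-0.02,"dy":-0.0037,"dz":0,"fingers":0.005}
    - {"rx":0,"ry":0,"rz":0,"dx":0,"dy":0,"dz":0,"fingers":0.005}
    - {"rx":0,"ry":0,"rz":0,"dx":0,"dy":0,"dz":0,"fingers":0.005}

```text
time_s: 38.05
position: [0.5012, 0.0162, 0.1205]
tool_rot: [[-0.055, 0.999, -0.0], [0.999, 0.055, 0.0], [0.0, 0.0, -1.0]]
ft_force: [0.1, 1.1, -4.1]
grip_width: 0.0142
gripper_force: 78.9
```

Emit:
arm_command:
  deltas:
    - {"rx":0,"ry":0,"rz":0,"dx":0,"dy":0,"dz":0.02,"fingers":0.005}
    - {"rx":0,"ry":0,"rz":0,"dx":0,"dy":0,"dz":0.008,"fingers":0.005}
    - {"rx":0,"ry":0,"rz":0,"dx":0,"dy":0,"dz":0,"fingers":0.005}
    - {"rx":0,"ry":0,"rz":0,"dx":0,"dy":0,"dz":0,"fingers":0.005}

```text
time_s: 38.45
position: [0.5015, 0.0167, 0.0931]
tool_rot: [[-0.056, 0.998, 0.001], [0.998, 0.056, -0.0], [-0.0, 0.001, -1.0]]
ft_force: [0.3, -0.0, -3.9]
grip_width: 0.0143
gripper_force: 78.8
```

```bash
cat > cv.py <<'E'
from h import *
s=env.observe();z=s["position"][2]-.0225+.008;c=s["position"];print("ztop",round(z,4))
S=env.get_image("scene");T=env.get_image("top")
E=[np.array([[-.08,.14,z],[.08,.14,z]]),np.array([[-.08,-.14,z],[.08,-.14,z]]),np.array([[-.08,-.14,z],[-.08,.14,z]]),np.array([[.08,-.14,z],[.08,.14,z]])]
SL=[rect(0,.12,.04,.014,z),rect(0,-.12,.04,.014,z)]
for n,p in(("S",S),("T",T)):
    for m,M in(("full",[rect(0,0,.16,.28,z)]+SL),("rect",[rect(0,0,.16,.28,z)]),("slots",SL)):
        r,f=fit([p],M,[c[0],c[1],np.radians(3.17)],rng=(.006,.02));print(n,m,np.round(r*[1000,1000,57.3],2),round(f,1))
    out=[place(P,r) for P in [rect(0,0,.16,.28,z)]+SL]
    if n=="T":crop(p,195,165,140,110,5.3,"pics/j.png",out)
E
python3 plan.py 500.5,16,94,3.17; python3 cv.py
```

```text
t 38.5 pos [501.5  16.7  93.1] phi 3.23 F [ 0.3 -0.  -3.9] grip 0.0143 79
rot 1 x [0.0008 0.0001 0.001 ] | shift 1 x [-0.0006 -0.0011 -0.0009] (total [-0.0006 -0.0011 -0.0009])
ztop 0.0786
S full [501.9   16.06   3.41] 36.5
S rect [502.01  16.93   3.48] 35.2
S slots [500.66  15.61   3.33] 42.8
T full [502.62  18.97   2.8 ] 21.5
T rect [501.02  19.18   2.21] 19.2
T slots [5.0629e+02 1.9560e+01 5.0000e-01] 31.5
```

View pics/j.png

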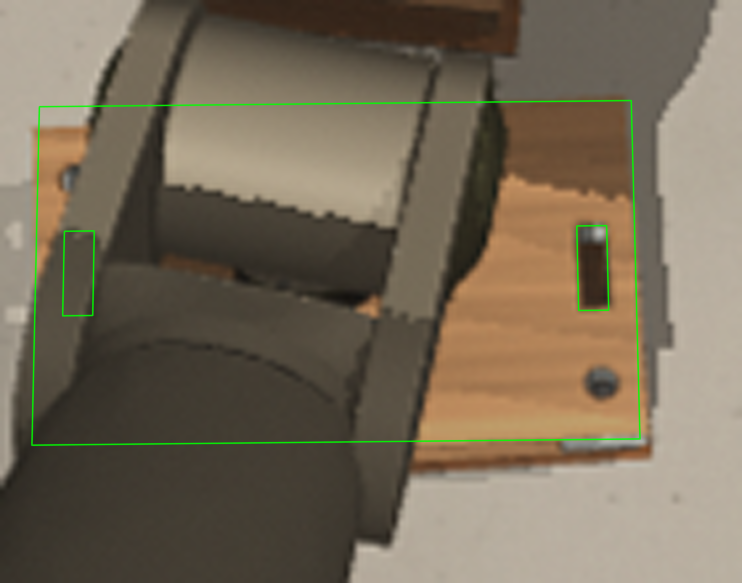

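Run:
```python
from h import *
T=env.get_image("top");z=env.observe()["position"][2]-.0145
print(place(np.array([[-.055,-.12,0],[0,-.12,0]]),[.5,.016,np.radians(3.17)])[:,:2]*1000)
q=lambda u,v:(195+(u+.5)/5.3-.5,165+(v+.5)/5.3-.5)
for c in((601,381),(593,268)):print(at(T,*q(*c),z)*1000)
r=fit([T],[circ(0,0,.0075,z)],[*at(T,*q(601,381),z),0],free=(1,1,0),rng=(.003,0));print(r[0]*1000,r[1])
r=fit([T],[rect(0,0,.04,.014,z)],[*at(T,*q(593,268),z),np.radians(3.2)],free=(1,1,0),rng=(.003,0));print(r[0]*1000,r[1])
```

```text
[[ 451.72000375 -106.85781197]
 [ 506.6358458  -103.81638265]]
[ 453.83730903 -103.97792903]
[ 506.77487925 -100.99999767]
[ 452.50179274 -103.94325776    0.        ] 54.694808347368216
[ 507.36246832 -100.81389007   55.85053606] 53.017645041391525
```

Emit:
arm_command:
  deltas:
    - {"rx":0,"ry":0,"rz":0.003,"dx":-0.0021,"dy":-0.0014,"dz":0.01,"fingers":0.005}
    - {"rx":0,"ry":0,"rz":0,"dx":0,"dy":0,"dz":0.005,"fingers":0.005}
    - {"rx":0,"ry":0,"rz":0,"dx":0,"dy":0,"dz":0,"fingers":0.005}
    - {"rx":0,"ry":0,"rz":0,"dx":0,"dy":0,"dz":0,"fingers":0.005}

```text
time_s: 39.0
position: [0.5, 0.014, 0.0777]
tool_rot: [[-0.052, 0.999, 0.0], [0.999, 0.052, 0.0], [0.0, 0.0, -1.0]]
ft_force: [0.8, -0.4, -3.5]
grip_width: 0.0147
gripper_force: 78.7
```

```bash
cat > cw.py <<'E'
from h import *
s=env.observe();z=s["position"][2]-.0145
SL=[rect(0,.12,.04,.014,z),rect(0,-.12,.04,.014,z)]
T=env.get_image("top");S=env.get_image("scene")
a,b,c=.5,.016,np.radians(3.17);h,k=place(np.array([[-.055,-.12,0],[0,-.12,0]]),[a,b,c])[:,:2]
o=s["position"][:2]-np.array([.5,.0155])
r=fit([T],[circ(0,0,.0075,z)],[*(h+[.001,.001]),0],free=(1,1,0),rng=(.0035,0));print("T hole err",(r[0][:2]-h)*1000,r[1])
r=fit([T],[rect(0,0,.04,.014,z)],[*(k+[.001,.001]),c],free=(1,1,0),rng=(.0035,0));print("T slot err",(r[0][:2]-k)*1000,r[1])
for n,M in(("full",[rect(0,0,.16,.28,z)]+SL),("slots",SL)):
    r=fit([S],M,[.5,.0155,c],rng=(.005,.02));print("S",n,"err",(r[0]-[.4994,.0147,np.radians(3.15)])*[1000,1000,57.3],r[1])
E
python3 plan.py 500.5,16,76,3.1; python3 cw.py
```

```text
t 39.0 pos [500.   14.   77.7] phi 3.00 F [ 0.8 -0.4 -3.5] grip 0.0147 79
rot 1 x [ 0.0003 -0.     -0.0017] | shift 1 x [0.0019 0.0006 0.0017] (total [0.0019 0.0006 0.0017])
T hole err [-0.05432649  0.66009582] 59.89318551579492
T slot err [-1.68575259  0.57480126] 56.53184711109939
S full err [ 1.08744779 -0.20310667  0.0427326 ] 31.935152889982426
S slots err [ 0.02908686 -0.23656056 -0.03637083] 35.096320814922116
```

Emit:
arm_command:
  deltas:
    - {"rx":0,"ry":0,"rz":0,"dx":0,"dy":0,"dz":0.003,"fingers":0.005}
    - {"rx":0,"ry":0,"rz":0,"dx":0,"dy":0,"dz":0.003,"fingers":0.005}
    - {"rx":0,"ry":0,"rz":0,"dx":0,"dy":0,"dz":0.002,"fingers":0.005}
    - {"rx":0,"ry":0,"rz":0,"dx":0,"dy":0,"dz":0,"fingers":0.005}

```text
time_s: 39.5
position: [0.4999, 0.0141, 0.0695]
tool_rot: [[-0.053, 0.999, 0.0], [0.999, 0.053, 0.0], [0.0, 0.0, -1.0]]
ft_force: [-0.4, -0.4, -4.3]
grip_width: 0.0142
gripper_force: 78.9
```

Free so far; continue down.

Emit:
arm_command:
  deltas:
    - {"rx":0,"ry":0,"rz":0,"dx":0,"dy":0,"dz":0.002,"fingers":0.005}
    - {"rx":0,"ry":0,"rz":0,"dx":0,"dy":0,"dz":0.002,"fingers":0.005}
    - {"rx":0,"ry":0,"rz":0,"dx":0,"dy":0,"dz":0.002,"fingers":0.005}
    - {"rx":0,"ry":0,"rz":0,"dx":0,"dy":0,"dz":0,"fingers":0.005}
    - {"rx":0,"ry":0,"rz":0,"dx":0,"dy":0,"dz":0,"fingers":0.005}

```text
time_s: 40.0
position: [0.5001, 0.014, 0.0638]
tool_rot: [[-0.053, 0.999, 0.001], [0.999, 0.053, -0.0], [-0.0, 0.001, -1.0]]
ft_force: [-0.5, -0.6, -4.3]
grip_width: 0.0139
gripper_force: 78.9
```

Emit:
arm_command:
  deltas:
    - {"rx":0,"ry":0,"rz":0,"dx":0,"dy":0,"dz":0.002,"fingers":0.005}
    - {"rx":0,"ry":0,"rz":0,"dx":0,"dy":0,"dz":0.001,"fingers":0.005}
    - {"rx":0,"ry":0,"rz":0,"dx":0,"dy":0,"dz":0.001,"fingers":0.005}
    - {"rx":0,"ry":0,"rz":0,"dx":0,"dy":0,"dz":0.001,"fingers":0.005}
    - {"rx":0,"ry":0,"rz":0,"dx":0,"dy":0,"dz":0,"fingers":0.005}
    - {"rx":0,"ry":0,"rz":0,"dx":0,"dy":0,"dz":0,"fingers":0.005}

```text
time_s: 40.6
position: [0.5001, 0.014, 0.0595]
tool_rot: [[-0.053, 0.999, 0.001], [0.999, 0.053, -0.0], [-0.0, 0.001, -1.0]]
ft_force: [-4.1, -0.0, 5.9]
grip_width: 0.0142
gripper_force: 80.2
```

Emit:
arm_command:
  deltas:
    - {"rx":0,"ry":0,"rz":0,"dx":0,"dy":0,"dz":0,"fingers":0.04}
    - {"rx":0,"ry":0,"rz":0,"dx":0,"dy":0,"dz":0,"fingers":0.04}
    - {"rx":0,"ry":0,"rz":0,"dx":0,"dy":0,"dz":0,"fingers":0.04}
    - {"rx":0,"ry":0,"rz":0,"dx":0,"dy":0,"dz":-0.03,"fingers":0.04}
    - {"rx":0,"ry":0,"rz":0,"dx":0,"dy":0,"dz":-0.05,"fingers":0.04}
    - {"rx":0,"ry":0,"rz":0,"dx":-0.05,"dy":-0.02,"dz":-0.02,"fingers":0.04}
    - {"rx":0,"ry":0,"rz":0,"dx":-0.05,"dy":-0.02,"dz":0,"fingers":0.04}
    - {"rx":0,"ry":0,"rz":0,"dx":-0.05,"dy":-0.02,"dz":0,"fingers":0.04}
    - {"rx":0,"ry":0,"rz":0,"dx":-0.05,"dy":0,"dz":0,"fingers":0.04}
    - {"rx":0,"ry":0,"rz":0,"dx":0,"dy":0,"dz":0,"fingers":0.04}
    - {"rx":0,"ry":0,"rz":0,"dx":0,"dy":0,"dz":0,"fingers":0.04}

```text
time_s: 41.7
position: [0.4551, -0.1757, 0.1561]
tool_rot: [[-0.05, 0.999, 0.001], [0.999, 0.05, 0.0], [0.0, 0.001, -1.0]]
ft_force: [-0.2, 0.9, 1.0]
grip_width: 0.04
gripper_force: 0.0
```

```bash
cat > k.py <<'E'
from h import *
T=env.get_image("top");S=env.get_image("scene")
l=at(T,246.5,145.7,.078);r=at(T,277.2,148.9,.078);print(l*1000,r*1000,np.linalg.norm(l-r))
c=(l+r)/2;d=l-r;th=np.arctan2(-d[0],d[1]);print(c,np.degrees(th))
M=[rect(0,y,.044,.012,.078) for y in(.04,-.04)];C=[circ(0,y,.018,.05) for y in(.04,-.04)]
for n,p in(("T",T),("S",S)):
    for m,Q in(("w",M),("w+c",M+C),):
        q,f=fit([p],Q,[*c,th],rng=(.008,.06));print(n,m,np.round(q*[1000,1000,57.3],2),round(f,1),np.round(place(np.array([[0,.04,0],[0,-.04,0]]),q)[:,:2]*1000,1).tolist())
    # cover seated
    z=.045;SL=[rect(0,.12,.04,.014,z),rect(0,-.12,.04,.014,z)]
    q,f=fit([p],[rect(0,0,.16,.28,z)]+SL,[.5,.015,np.radians(3.1)],rng=(.004,.02));print(n,"cover",np.round(q*[1000,1000,57.3],2),round(f,1),np.round(place(np.array([[0,.12,0],[0,-.12,0]]),q)[:,:2]*1000,1).tolist())
crop(T,225,128,75,55,8,"pics/k.png",[place(P,q) for P in []])
E
python3 k.py;python3 plan.py
```

```text
[686.73717508  49.44043476] [678.04073836 -28.84957742] 0.07877153050644461
[0.68238896 0.01029543] -6.338418046540213
T w [683.19   1.64  -7.25] 29.4 [[688.2, 41.3], [678.1, -38.0]]
T w+c [684.41  10.82  -5.29] 25.1 [[688.1, 50.6], [680.7, -29.0]]
T cover [500.1   16.53   3.03] 37.1 [[493.8, 136.4], [506.4, -103.3]]
S w [730.45  35.29  -7.94] 24.5 [[736.0, 74.9], [724.9, -4.3]]
S w+c [7.287e+02 3.951e+01 2.500e-01] 23.3 [[728.5, 79.5], [728.9, -0.5]]
S cover [499.79  14.3    3.19] 28.5 [[493.1, 134.1], [506.5, -105.5]]
t 41.8 pos [ 455.2 -174.1  156.1] phi 3.05 F [-0.7 -0.1 -0.4] grip 0.0400 0
```

```bash
cat > k2.py <<'E'
from h import *
T=env.get_image("top");S=env.get_image("scene")
for n,p in(("T",T),("S",S)):
    print(n,[(round(d["p"],2),np.round(at(p,*d["location"],.045)*1000,1).tolist(),np.round(d["location"],1).tolist()) for d in env.tip_of("key_0",p)])
    print([(round(d["p"],2),np.round(d["box"],1).tolist()) for d in env.look_for("key_0",p)])
def graym(p):
    c=p["color"].astype(int);return (c[...,2]-c[...,0])<.2*c.max(2)
def hulls(q,p,s,o,w):
    im=np.zeros((w[1]*s,w[0]*s),np.uint8)
    for B,z0,z1 in((circ(0,0,.018,0),.045,.05),(rect(0,0,.044,.012,0),.05,.078)):
        P=place(np.vstack([B+[0,0,z0],B+[0,0,z1]]),q);u=cv2.convexHull(proj(p,P).astype(np.float32))
        cv2.fillPoly(im,[np.round(((u-o+.5)*s-.5)*16).astype(int)],1,cv2.LINE_8,4)
    return cv2.resize(im.astype(np.float32),tuple(w),interpolation=cv2.INTER_AREA)
res={}
for n,p in(("T",T),("S",S)):
    g=graym(p).astype(np.float32);wood=1-g
    for k,c in(("L",(.6865,.0505)),("R",(.679,-.029))):
        u=proj(p,[[*c,.06]])[0];o=np.round(u).astype(int)-13;w=np.array([26,26]);m=g[o[1]:o[1]+26,o[0]:o[0]+26]
        yy,xx=np.mgrid[:26,:26]
        def cost(v):
            a=hulls([c[0]+v[0]*.003,c[1]+v[1]*.003,np.radians(-6+v[2]*4)],p,8,o,w);wt=np.hypot(xx-13,yy-13)<13
            return (((a-m)**2)*wt).sum()+.3*abs(v[2])
        best=min((minimize(cost,[i,j,0],method="Nelder-Mead",options=dict(initial_simplex=np.array([[i,j,0],[i+1,j,0],[i,j+1,0],[i,j,1.]]))) for i in(-1,1) for j in(-1,1)),key=lambda r:r.fun)
        v=best.x;print(n,k,round(c[0]*1000+v[0]*3,1),round(c[1]*1000+v[1]*3,1),round(-6+v[2]*4,1),"cost",round(best.fun,1),"area",m.sum())
E
python3 k2.py
```

```text
T [(0.73, [687.9, 58.2], [244.1, 149.4]), (0.56, [678.9, -30.3], [277.8, 152.6])]
[(0.52, [239.3, 136.9, 253.5, 158.5]), (0.44, [271.1, 144.6, 284.3, 158.9])]
S [(0.65, [674.3, -27.3], [320.6, 198.3])]
[(0.56, [316.3, 189.8, 330.3, 201.1])]
T L 687.9 50.3 -3.9 cost 15.6 area 189.0
T R 679.6 -29.2 -0.4 cost 24.4 area 187.0
S L 644.1 -144.1 -6.0 cost 0.0 area 7.0
S R 674.5 -31.8 -2.3 cost 158.0 area 326.0
```

Emit:
arm_command:
  deltas:
    - {"rx":0,"ry":0,"rz":-0.1414,"dx":0,"dy":0,"dz":0,"fingers":0.04}
    - {"rx":0,"ry":0,"rz":-0.1414,"dx":0,"dy":0,"dz":0,"fingers":0.04}
    - {"rx":0,"ry":0,"rz":-0.1414,"dx":0,"dy":0,"dz":0,"fingers":0.04}
    - {"rx":0,"ry":0,"rz":-0.1414,"dx":0,"dy":0,"dz":0,"fingers":0.04}
    - {"rx":0,"ry":0,"rz":-0.1414,"dx":0,"dy":0,"dz":0,"fingers":0.04}
    - {"rx":0,"ry":0,"rz":-0.1414,"dx":0,"dy":0,"dz":0,"fingers":0.04}
    - {"rx":0,"ry":0,"rz":-0.1414,"dx":0,"dy":0,"dz":0,"fingers":0.04}
    - {"rx":0,"ry":0,"rz":-0.1414,"dx":0,"dy":0,"dz":0,"fingers":0.04}
    - {"rx":0,"ry":0,"rz":-0.1414,"dx":0,"dy":0,"dz":0,"fingers":0.04}
    - {"rx":0,"ry":0,"rz":-0.1414,"dx":0,"dy":0,"dz":0,"fingers":0.04}
    - {"rx":0,"ry":0,"rz":0,"dx":0,"dy":0,"dz":0,"fingers":0.04}
    - {"rx":0,"ry":0,"rz":0,"dx":0,"dy":0,"dz":0,"fingers":0.04}

```text
time_s: 43.3
position: [0.4554, -0.1747, 0.1563]
tool_rot: [[-0.994, 0.107, 0.001], [0.107, 0.994, -0.0], [-0.001, -0.0, -1.0]]
ft_force: [0.8, -0.1, -0.5]
grip_width: 0.0399
gripper_force: 0.0
```

```bash
python3 plan.py 679.8,-29.5,150,84
```

```text
t 43.3 pos [ 455.4 -174.7  156.3] phi 83.83 F [ 0.8 -0.1 -0.5] grip 0.0399 0
rot 1 x [-0.      0.0007 -0.003 ] | shift 6 x [-0.0347  0.028   0.001 ] (total [-0.208   0.1679  0.0063])
```

Take the nearer (R) key first.

Emit:
arm_command:
  deltas:
    - {"rx":0,"ry":0,"rz":-0.003,"dx":-0.0347,"dy":0.028,"dz":0,"fingers":0.04}
    - {"rx":0,"ry":0,"rz":0,"dx":-0.0347,"dy":0.028,"dz":0,"fingers":0.04}
    - {"rx":0,"ry":0,"rz":0,"dx":-0.0347,"dy":0.028,"dz":0,"fingers":0.04}
    - {"rx":0,"ry":0,"rz":0,"dx":-0.0347,"dy":0.028,"dz":0,"fingers":0.04}
    - {"rx":0,"ry":0,"rz":0,"dx":-0.0347,"dy":0.028,"dz":0,"fingers":0.04}
    - {"rx":0,"ry":0,"rz":0,"dx":-0.0347,"dy":0.028,"dz":0,"fingers":0.04}
    - {"rx":0,"ry":0,"rz":0,"dx":0,"dy":0,"dz":0,"fingers":0.04}
    - {"rx":0,"ry":0,"rz":0,"dx":0,"dy":0,"dz":0,"fingers":0.04}
    - {"rx":0,"ry":0,"rz":0,"dx":0,"dy":0,"dz":0,"fingers":0.04}

```text
time_s: 44.2
position: [0.6789, -0.0294, 0.1564]
tool_rot: [[-0.995, 0.103, 0.0], [0.103, 0.995, -0.0], [-0.0, -0.0, -1.0]]
ft_force: [0.0, 0.3, -0.3]
grip_width: 0.0399
gripper_force: 0.0
```

```bash
python3 plan.py 679.8,-29.5,54,84
```

```text
t 44.2 pos [678.9 -29.4 156.4] phi 84.09 F [ 0.   0.3 -0.3] grip 0.0399 0
rot 1 x [-0.0001  0.0001  0.0015] | shift 3 x [-0.0003  0.      0.0341] (total [-0.0009  0.      0.1024])
```

Emit:
arm_command:
  deltas:
    - {"rx":0,"ry":0,"rz":0,"dx":-0.0009,"dy":0,"dz":0.04,"fingers":0.04}
    - {"rx":0,"ry":0,"rz":0,"dx":0,"dy":0,"dz":0.03,"fingers":0.04}
    - {"rx":0,"ry":0,"rz":0,"dx":0,"dy":0,"dz":0.02,"fingers":0.04}
    - {"rx":0,"ry":0,"rz":0,"dx":0,"dy":0,"dz":0.011,"fingers":0.04}
    - {"rx":0,"ry":0,"rz":0,"dx":0,"dy":0,"dz":0,"fingers":0.04}
    - {"rx":0,"ry":0,"rz":0,"dx":0,"dy":0,"dz":0,"fingers":0.001}
    - {"rx":0,"ry":0,"rz":0,"dx":0,"dy":0,"dz":0,"fingers":0.001}
    - {"rx":0,"ry":0,"rz":0,"dx":0,"dy":0,"dz":0,"fingers":0.001}
    - {"rx":0,"ry":0,"rz":0,"dx":0,"dy":0,"dz":0,"fingers":0.001}
    - {"rx":0,"ry":0,"rz":0,"dx":0,"dy":0,"dz":0,"fingers":0.001}
  squeeze: 60

```text
time_s: 45.2
position: [0.6812, -0.0295, 0.0572]
tool_rot: [[-0.995, 0.101, 0.004], [0.101, 0.995, -0.001], [-0.004, -0.001, -1.0]]
ft_force: [-0.7, -2.1, 6.8]
grip_width: 0.0108
gripper_force: 60.3
```

```bash
python3 plan.py 679.8,-29.5,54,84
```

```text
t 45.2 pos [681.2 -29.5  57.2] phi 84.20 F [-0.7 -2.1  6.8] grip 0.0108 60
rot 1 x [-0.0009  0.0037  0.0034] | shift 1 x [ 0.0014 -0.0001  0.0032] (total [ 0.0014 -0.0001  0.0032])
```

Emit:
arm_command:
  deltas:
    - {"rx":0,"ry":0,"rz":0,"dx":0,"dy":0,"dz":-0.02,"fingers":0.001}
    - {"rx":0,"ry":0,"rz":0,"dx":0,"dy":0,"dz":-0.03,"fingers":0.001}
    - {"rx":0,"ry":0,"rz":0,"dx":0,"dy":0,"dz":-0.02,"fingers":0.001}
    - {"rx":0,"ry":0.0037,"rz":-0.077,"dx":0,"dy":0,"dz":0,"fingers":0.001}
    - {"rx":0,"ry":0,"rz":-0.077,"dx":0,"dy":0,"dz":0,"fingers":0.001}
    - {"rx":0,"ry":0,"rz":0,"dx":0,"dy":0,"dz":0,"fingers":0.001}
    - {"rx":0,"ry":0,"rz":0,"dx":0,"dy":0,"dz":0,"fingers":0.001}

```text
time_s: 45.9
position: [0.6804, -0.0289, 0.1255]
tool_rot: [[-0.999, -0.051, -0.003], [-0.051, 0.999, 0.0], [0.003, 0.0, -1.0]]
ft_force: [-0.2, 0.5, -1.1]
grip_width: 0.0107
gripper_force: 59.4
```

```bash
python3 plan.py 507.5,-104.6,120,93.1
```

```text
t 45.9 pos [680.4 -28.9 125.5] phi 92.91 F [-0.2  0.5 -1.1] grip 0.0107 59
rot 1 x [ 0.0005 -0.003  -0.0033] | shift 5 x [ 0.0353 -0.0133  0.0011] (total [ 0.1767 -0.0663  0.0055])
```

Emit:
arm_command:
  deltas:
    - {"rx":0,"ry":-0.003,"rz":-0.0033,"dx":0.0353,"dy":-0.0133,"dz":0,"fingers":0.001}
    - {"rx":0,"ry":0,"rz":0,"dx":0.0353,"dy":-0.0133,"dz":0,"fingers":0.001}
    - {"rx":0,"ry":0,"rz":0,"dx":0.0353,"dy":-0.0133,"dz":0,"fingers":0.001}
    - {"rx":0,"ry":0,"rz":0,"dx":0.0353,"dy":-0.0133,"dz":0,"fingers":0.001}
    - {"rx":0,"ry":0,"rz":0,"dx":0.0353,"dy":-0.0133,"dz":0,"fingers":0.001}
    - {"rx":0,"ry":0,"rz":0,"dx":0,"dy":0,"dz":0.02,"fingers":0.001}
    - {"rx":0,"ry":0,"rz":0,"dx":0,"dy":0,"dz":0.01,"fingers":0.001}
    - {"rx":0,"ry":0,"rz":0,"dx":0,"dy":0,"dz":0,"fingers":0.001}
    - {"rx":0,"ry":0,"rz":0,"dx":0,"dy":0,"dz":0,"fingers":0.001}

```text
time_s: 46.8
position: [0.5085, -0.105, 0.0956]
tool_rot: [[-0.998, -0.056, 0.0], [-0.056, 0.998, 0.0], [-0.0, 0.0, -1.0]]
ft_force: [-0.1, 0.0, -0.0]
grip_width: 0.0109
gripper_force: 59.4
```

```bash
python3 plan.py 507.5,-104.6,90,93.1
python3 - <<'E'
from h import *
s=env.observe();c=s["position"];S=env.get_image("scene");z=c[2]-.0122
for m,Q in(("collar+head",[circ(0,0,.018,z),rect(0,0,.034,.009,z-.03)]),("head",[rect(0,0,.034,.009,z-.03)])):
    q,f=fit([S],Q,[c[0]-.001,c[1],np.radians(3.1)],free=(1,1,0),rng=(.004,0));print(m,q*[1000,1000,57.3],f)
p=S;z=.045;q,f=fit([p],[rect(0,0,.16,.28,z),rect(0,.12,.04,.014,z),],[.5,.0145,np.radians(3.1)],rng=(.004,.02));print("cover",q*[1000,1000,57.3],f)
E
```

```text
t 46.8 pos [ 508.5 -105.    95.6] phi 93.22 F [-0.1  0.  -0. ] grip 0.0109 59
rot 1 x [0.0003 0.0002 0.0021] | shift 1 x [0.001  0.0005 0.0056] (total [0.001  0.0005 0.0056])
collar+head [ 504.52781876 -108.82638339    3.10022835] 25.517324545468213
head [ 498.3109086  -112.44631252    3.10022835] 30.28167785103146
cover [500.32772354  14.2769994    3.08795254] 29.814722097479446
```

Emit:
arm_command:
  deltas:
    - {"rx":0,"ry":0,"rz":0.002,"dx":0.001,"dy":0.0003,"dz":0.005,"fingers":0.001}
    - {"rx":0,"ry":0,"rz":0,"dx":0,"dy":0,"dz":0.003,"fingers":0.001}
    - {"rx":0,"ry":0,"rz":0,"dx":0,"dy":0,"dz":0.002,"fingers":0.001}
    - {"rx":0,"ry":0,"rz":0,"dx":0,"dy":0,"dz":0.002,"fingers":0.001}
    - {"rx":0,"ry":0,"rz":0,"dx":0,"dy":0,"dz":0,"fingers":0.001}

```text
time_s: 47.35
position: [0.5068, -0.1049, 0.0833]
tool_rot: [[-0.999, -0.054, -0.0], [-0.054, 0.999, 0.001], [0.0, 0.001, -1.0]]
ft_force: [0.4, 0.5, -0.5]
grip_width: 0.0104
gripper_force: 59.4
```

Emit:
arm_command:
  deltas:
    - {"rx":0,"ry":0,"rz":0,"dx":0,"dy":0,"dz":0.004,"fingers":0.001}
    - {"rx":0,"ry":0,"rz":0,"dx":0,"dy":0,"dz":0.004,"fingers":0.001}
    - {"rx":0,"ry":0,"rz":0,"dx":0,"dy":0,"dz":0.004,"fingers":0.001}
    - {"rx":0,"ry":0,"rz":0,"dx":0,"dy":0,"dz":0,"fingers":0.001}

```text
time_s: 47.75
position: [0.5066, -0.1048, 0.0709]
tool_rot: [[-0.999, -0.054, -0.001], [-0.054, 0.999, 0.001], [0.001, 0.001, -1.0]]
ft_force: [-0.3, -0.1, -0.5]
grip_width: 0.0109
gripper_force: 59.4
```

Emit:
arm_command:
  deltas:
    - {"rx":0,"ry":0,"rz":0,"dx":0,"dy":0,"dz":0.004,"fingers":0.001}
    - {"rx":0,"ry":0,"rz":0,"dx":0,"dy":0,"dz":0.004,"fingers":0.001}
    - {"rx":0,"ry":0,"rz":0,"dx":0,"dy":0,"dz":0.004,"fingers":0.001}
    - {"rx":0,"ry":0,"rz":0,"dx":0,"dy":0,"dz":0.0015,"fingers":0.001}
    - {"rx":0,"ry":0,"rz":0,"dx":0,"dy":0,"dz":0,"fingers":0.001}

```text
time_s: 48.25
position: [0.5068, -0.1049, 0.0577]
tool_rot: [[-0.999, -0.054, -0.0], [-0.054, 0.999, 0.001], [0.0, 0.001, -1.0]]
ft_force: [-0.5, -0.5, -0.6]
grip_width: 0.0107
gripper_force: 59.4
```

Emit:
arm_command:
  deltas:
    - {"rx":0,"ry":0,"rz":0.131,"dx":0,"dy":0,"dz":0,"fingers":0.001}
    - {"rx":0,"ry":0,"rz":0.131,"dx":0,"dy":0,"dz":0,"fingers":0.001}
    - {"rx":0,"ry":0,"rz":0.131,"dx":0,"dy":0,"dz":0,"fingers":0.001}
    - {"rx":0,"ry":0,"rz":0.131,"dx":0,"dy":0,"dz":0,"fingers":0.001}
    - {"rx":0,"ry":0,"rz":0.131,"dx":0,"dy":0,"dz":0,"fingers":0.001}
    - {"rx":0,"ry":0,"rz":0.131,"dx":0,"dy":0,"dz":0,"fingers":0.001}

```text
time_s: 48.85
position: [0.5067, -0.1056, 0.0582]
tool_rot: [[-0.741, 0.672, -0.0], [0.672, 0.741, -0.001], [-0.0, -0.001, -1.0]]
ft_force: [-2.4, -4.2, -0.4]
grip_width: 0.0106
gripper_force: 59.4
```

Emit:
arm_command:
  deltas:
    - {"rx":0,"ry":0,"rz":0.131,"dx":0,"dy":0,"dz":0,"fingers":0.001}
    - {"rx":0,"ry":0,"rz":0.131,"dx":0,"dy":0,"dz":0,"fingers":0.001}
    - {"rx":0,"ry":0,"rz":0.131,"dx":0,"dy":0,"dz":0,"fingers":0.001}
    - {"rx":0,"ry":0,"rz":0.131,"dx":0,"dy":0,"dz":0,"fingers":0.001}
    - {"rx":0,"ry":0,"rz":0.131,"dx":0,"dy":0,"dz":0,"fingers":0.001}
    - {"rx":0,"ry":0,"rz":0.131,"dx":0,"dy":0,"dz":0,"fingers":0.001}
    - {"rx":0,"ry":0,"rz":0,"dx":0,"dy":0,"dz":0.0008,"fingers":0.001}
    - {"rx":0,"ry":0,"rz":0,"dx":0,"dy":0,"dz":0,"fingers":0.001}

```text
time_s: 49.65
position: [0.5071, -0.1062, 0.0576]
tool_rot: [[-0.053, 0.999, 0.001], [0.999, 0.053, -0.002], [-0.002, 0.001, -1.0]]
ft_force: [-0.7, -7.2, 0.2]
grip_width: 0.0107
gripper_force: 59.6
```

```bash
python3 plan.py 507,-105,57,3.1
```

```text
t 49.6 pos [ 507.1 -106.2   57.6] phi 3.03 F [-0.7 -7.2  0.2] grip 0.0107 60
rot 1 x [ 0.0007  0.0023 -0.0012] | shift 1 x [ 0.0012 -0.0001  0.0006] (total [ 0.0012 -0.0001  0.0006])
```

Emit:
arm_command:
  deltas:
    - {"rx":0,"ry":0,"rz":0,"dx":-0.0015,"dy":0,"dz":0.001,"fingers":0.001}
    - {"rx":0,"ry":0,"rz":0,"dx":0,"dy":0,"dz":0.0005,"fingers":0.001}
    - {"rx":0,"ry":0,"rz":0,"dx":0,"dy":0,"dz":0,"fingers":0.001}
    - {"rx":0,"ry":0,"rz":0,"dx":0,"dy":0,"dz":0,"fingers":0.001}

```text
time_s: 50.05
position: [0.5073, -0.1066, 0.0571]
tool_rot: [[-0.053, 0.999, 0.002], [0.999, 0.053, -0.001], [-0.001, 0.002, -1.0]]
ft_force: [-3.2, 1.5, 13.5]
grip_width: 0.0106
gripper_force: 61.5
```

Collar rests. Release, rise, and turn back for the second key.

Emit:
arm_command:
  deltas:
    - {"rx":0,"ry":0,"rz":0,"dx":0,"dy":0,"dz":0,"fingers":0.04}
    - {"rx":0,"ry":0,"rz":0,"dx":0,"dy":0,"dz":0,"fingers":0.04}
    - {"rx":0,"ry":0,"rz":0,"dx":0,"dy":0,"dz":0,"fingers":0.04}
    - {"rx":0,"ry":0,"rz":0,"dx":0,"dy":0,"dz":-0.03,"fingers":0.04}
    - {"rx":0,"ry":0,"rz":0,"dx":0,"dy":0,"dz":-0.05,"fingers":0.04}
    - {"rx":0,"ry":0,"rz":0,"dx":0,"dy":0,"dz":-0.02,"fingers":0.04}
    - {"rx":0,"ry":0,"rz":-0.1414,"dx":0,"dy":0,"dz":0,"fingers":0.04}
    - {"rx":0,"ry":0,"rz":-0.1414,"dx":0,"dy":0,"dz":0,"fingers":0.04}
    - {"rx":0,"ry":0,"rz":-0.1414,"dx":0,"dy":0,"dz":0,"fingers":0.04}
    - {"rx":0,"ry":0,"rz":-0.1414,"dx":0,"dy":0,"dz":0,"fingers":0.04}
    - {"rx":0,"ry":0,"rz":-0.1414,"dx":0,"dy":0,"dz":0,"fingers":0.04}
    - {"rx":0,"ry":0,"rz":-0.1414,"dx":0,"dy":0,"dz":0,"fingers":0.04}

```text
time_s: 51.25
position: [0.5069, -0.1064, 0.1555]
tool_rot: [[-0.788, 0.616, -0.0], [0.616, 0.788, 0.001], [0.001, 0.0, -1.0]]
ft_force: [0.2, 0.4, -0.3]
grip_width: 0.04
gripper_force: 0.0
```

Emit:
arm_command:
  deltas:
    - {"rx":0,"ry":0,"rz":-0.1414,"dx":0,"dy":0,"dz":0,"fingers":0.04}
    - {"rx":0,"ry":0,"rz":-0.1414,"dx":0,"dy":0,"dz":0,"fingers":0.04}
    - {"rx":0,"ry":0,"rz":-0.1414,"dx":0,"dy":0,"dz":0,"fingers":0.04}
    - {"rx":0,"ry":0,"rz":-0.1414,"dx":0,"dy":0,"dz":0,"fingers":0.04}
    - {"rx":0,"ry":0,"rz":0,"dx":0,"dy":0,"dz":0,"fingers":0.04}
    - {"rx":0,"ry":0,"rz":0,"dx":0,"dy":0,"dz":0,"fingers":0.04}

```text
time_s: 51.85
position: [0.5069, -0.1064, 0.1556]
tool_rot: [[-0.994, 0.107, -0.0], [0.107, 0.994, 0.0], [0.0, 0.0, -1.0]]
ft_force: [-0.9, -0.1, -0.5]
grip_width: 0.0398
gripper_force: 0.0
```

```bash
python3 plan.py 688,50.2,156,84; python3 k2.py | grep "T L"
```

```text
t 51.9 pos [ 506.9 -106.4  155.6] phi 83.83 F [-0.9 -0.1 -0.5] grip 0.0398 0
rot 1 x [ 0.0004 -0.0003 -0.003 ] | shift 6 x [-0.0273  0.0291 -0.0001] (total [-0.1637  0.1747 -0.0004])
T L 687.8 50.3 -2.3 cost 20.2 area 191.0
```

Emit:
arm_command:
  deltas:
    - {"rx":0,"ry":0,"rz":-0.003,"dx":-0.0272,"dy":0.0291,"dz":0,"fingers":0.04}
    - {"rx":0,"ry":0,"rz":0,"dx":-0.0272,"dy":0.0291,"dz":0,"fingers":0.04}
    - {"rx":0,"ry":0,"rz":0,"dx":-0.0272,"dy":0.0291,"dz":0,"fingers":0.04}
    - {"rx":0,"ry":0,"rz":0,"dx":-0.0272,"dy":0.0291,"dz":0,"fingers":0.04}
    - {"rx":0,"ry":0,"rz":0,"dx":-0.0272,"dy":0.0291,"dz":0,"fingers":0.04}
    - {"rx":0,"ry":0,"rz":0,"dx":-0.0272,"dy":0.0291,"dz":0,"fingers":0.04}
    - {"rx":0,"ry":0,"rz":0,"dx":0,"dy":0,"dz":0,"fingers":0.04}
    - {"rx":0,"ry":0,"rz":0,"dx":0,"dy":0,"dz":0,"fingers":0.04}
    - {"rx":0,"ry":0,"rz":0,"dx":0,"dy":0,"dz":0,"fingers":0.04}

```text
time_s: 53.05
position: [0.6865, 0.0501, 0.1557]
tool_rot: [[-0.995, 0.102, -0.001], [0.102, 0.995, 0.0], [0.001, 0.0, -1.0]]
ft_force: [-1.2, -0.6, -1.0]
grip_width: 0.0402
gripper_force: 0.0
```

```bash
python3 plan.py 687,50,54.5,84
```

```text
t 53.0 pos [686.5  50.1 155.7] phi 84.17 F [-1.2 -0.6 -1. ] grip 0.0402 0
rot 1 x [ 0.0001 -0.0006  0.0029] | shift 3 x [-0.0002 -0.      0.0337] (total [-0.0005 -0.      0.1012])
```

Emit:
arm_command:
  deltas:
    - {"rx":0,"ry":0,"rz":0.002,"dx":0,"dy":0,"dz":0.04,"fingers":0.04}
    - {"rx":0,"ry":0,"rz":0,"dx":0,"dy":0,"dz":0.03,"fingers":0.04}
    - {"rx":0,"ry":0,"rz":0,"dx":0,"dy":0,"dz":0.02,"fingers":0.04}
    - {"rx":0,"ry":0,"rz":0,"dx":0,"dy":0,"dz":0.01,"fingers":0.04}
    - {"rx":0,"ry":0,"rz":0,"dx":0,"dy":0,"dz":0,"fingers":0.04}
    - {"rx":0,"ry":0,"rz":0,"dx":0,"dy":0,"dz":0,"fingers":0.001}
    - {"rx":0,"ry":0,"rz":0,"dx":0,"dy":0,"dz":0,"fingers":0.001}
    - {"rx":0,"ry":0,"rz":0,"dx":0,"dy":0,"dz":0,"fingers":0.001}
    - {"rx":0,"ry":0,"rz":0,"dx":0,"dy":0,"dz":0,"fingers":0.001}
    - {"rx":0,"ry":0,"rz":0,"dx":0,"dy":0,"dz":0,"fingers":0.001}
  squeeze: 60

```text
time_s: 54.05
position: [0.6877, 0.0502, 0.0575]
tool_rot: [[-0.995, 0.103, 0.003], [0.103, 0.995, -0.001], [-0.003, -0.0, -1.0]]
ft_force: [-1.5, -3.2, 6.8]
grip_width: 0.0109
gripper_force: 60.4
```

Emit:
arm_command:
  deltas:
    - {"rx":0,"ry":0,"rz":0,"dx":0,"dy":0,"dz":-0.02,"fingers":0.001}
    - {"rx":0,"ry":0,"rz":0,"dx":0,"dy":0,"dz":-0.03,"fingers":0.001}
    - {"rx":0,"ry":0,"rz":0,"dx":0,"dy":0,"dz":-0.02,"fingers":0.001}
    - {"rx":0,"ry":0,"rz":-0.077,"dx":0,"dy":0,"dz":0,"fingers":0.001}
    - {"rx":0,"ry":0,"rz":-0.077,"dx":0,"dy":0,"dz":0,"fingers":0.001}
    - {"rx":0,"ry":0,"rz":0,"dx":0,"dy":0,"dz":0,"fingers":0.001}
    - {"rx":0,"ry":0,"rz":0,"dx":0,"dy":0,"dz":0,"fingers":0.001}

```text
time_s: 54.75
position: [0.6869, 0.0508, 0.1258]
tool_rot: [[-0.999, -0.049, -0.0], [-0.049, 0.999, 0.0], [0.0, 0.0, -1.0]]
ft_force: [-0.2, -0.1, -0.2]
grip_width: 0.0108
gripper_force: 59.3
```

```bash
python3 plan.py 494,135,122,93.1;python3 - <<'E'
from h import *
z=.045
for n in("top","scene"):
    p=env.get_image(n);q,f=fit([p],[rect(0,0,.16,.28,z),rect(0,.12,.04,.014,z),],[.5,.0145,np.radians(3.1)],rng=(.004,.02));print(n,"cover",q*[1000,1000,57.3],f,place(np.array([[0,.12,0]]),q)*1000)
    q,f=fit([p],[rect(0,.12,.04,.014,z),],[.5,.0145,np.radians(3.1)],rng=(.004,.02),free=(1,1,0));print(n,"slot",f,place(np.array([[0,.12,0]]),q)*1000)
E
```

```text
t 54.8 pos [686.9  50.8 125.8] phi 92.81 F [-0.2 -0.1 -0.2] grip 0.0108 59
rot 1 x [ 0.0004 -0.     -0.005 ] | shift 5 x [0.0376 0.0189 0.0008] (total [0.1881 0.0945 0.0038])
top cover [501.21244123   9.85292712   2.61355013] 28.1366802343379 [[495.74093547 129.72812315   0.        ]]
top slot 7.647124406330374 [[489.60063522 138.48473569   0.        ]]
scene cover [500.83049392  13.43890658   3.10705394] 36.26870253338934 [[494.3267629  133.26253314   0.        ]]
scene slot 41.87262391838612 [[446.46715095 152.18158834   0.        ]]
```

Emit:
arm_command:
  deltas:
    - {"rx":0,"ry":0,"rz":-0.005,"dx":0.0376,"dy":0.0188,"dz":0,"fingers":0.001}
    - {"rx":0,"ry":0,"rz":0,"dx":0.0376,"dy":0.0188,"dz":0,"fingers":0.001}
    - {"rx":0,"ry":0,"rz":0,"dx":0.0376,"dy":0.0188,"dz":0,"fingers":0.001}
    - {"rx":0,"ry":0,"rz":0,"dx":0.0376,"dy":0.0188,"dz":0,"fingers":0.001}
    - {"rx":0,"ry":0,"rz":0,"dx":0.0376,"dy":0.0188,"dz":0,"fingers":0.001}
    - {"rx":0,"ry":0,"rz":0,"dx":0,"dy":0,"dz":0.02,"fingers":0.001}
    - {"rx":0,"ry":0,"rz":0,"dx":0,"dy":0,"dz":0.01,"fingers":0.001}
    - {"rx":0,"ry":0,"rz":0,"dx":0,"dy":0,"dz":0,"fingers":0.001}
    - {"rx":0,"ry":0,"rz":0,"dx":0,"dy":0,"dz":0,"fingers":0.001}
    - {"rx":0,"ry":0,"rz":0,"dx":0,"dy":0,"dz":0,"fingers":0.001}

```text
time_s: 55.85
position: [0.4949, 0.1339, 0.0961]
tool_rot: [[-0.998, -0.055, 0.001], [-0.055, 0.998, 0.0], [-0.001, 0.0, -1.0]]
ft_force: [0.7, -1.0, -0.5]
grip_width: 0.0105
gripper_force: 59.4
```

```bash
python3 plan.py 493.8,134.7,90,93.1
```

```text
t 55.9 pos [494.9 133.9  96.1] phi 93.17 F [ 0.7 -1.  -0.5] grip 0.0105 59
rot 1 x [0.0003 0.001  0.0012] | shift 1 x [0.0011 0.0008 0.0061] (total [0.0011 0.0008 0.0061])
```

Emit:
arm_command:
  deltas:
    - {"rx":0,"ry":0.001,"rz":0,"dx":0.001,"dy":0.0008,"dz":0.005,"fingers":0.001}
    - {"rx":0,"ry":0,"rz":0,"dx":0,"dy":0,"dz":0.003,"fingers":0.001}
    - {"rx":0,"ry":0,"rz":0,"dx":0,"dy":0,"dz":0.002,"fingers":0.001}
    - {"rx":0,"ry":0,"rz":0,"dx":0,"dy":0,"dz":0.002,"fingers":0.001}
    - {"rx":0,"ry":0,"rz":0,"dx":0,"dy":0,"dz":0,"fingers":0.001}

```text
time_s: 56.35
position: [0.4929, 0.135, 0.0835]
tool_rot: [[-0.998, -0.056, -0.001], [-0.056, 0.998, 0.0], [0.001, 0.0, -1.0]]
ft_force: [0.5, 0.4, -0.5]
grip_width: 0.0111
gripper_force: 59.4
```

Entering freely.

Emit:
arm_command:
  deltas:
    - {"rx":0,"ry":0,"rz":0,"dx":-0.0005,"dy":0,"dz":0.004,"fingers":0.001}
    - {"rx":0,"ry":0,"rz":0,"dx":0,"dy":0,"dz":0.004,"fingers":0.001}
    - {"rx":0,"ry":0,"rz":0,"dx":0,"dy":0,"dz":0.004,"fingers":0.001}
    - {"rx":0,"ry":0,"rz":0,"dx":0,"dy":0,"dz":0,"fingers":0.001}

```text
time_s: 56.75
position: [0.4932, 0.135, 0.0711]
tool_rot: [[-0.998, -0.056, -0.002], [-0.056, 0.998, 0.0], [0.002, 0.0, -1.0]]
ft_force: [-0.2, 0.5, -0.8]
grip_width: 0.0109
gripper_force: 59.4
```

Emit:
arm_command:
  deltas:
    - {"rx":0,"ry":0,"rz":0,"dx":0,"dy":0,"dz":0.004,"fingers":0.001}
    - {"rx":0,"ry":0,"rz":0,"dx":0,"dy":0,"dz":0.004,"fingers":0.001}
    - {"rx":0,"ry":0,"rz":0,"dx":0,"dy":0,"dz":0.004,"fingers":0.001}
    - {"rx":0,"ry":0,"rz":0,"dx":0,"dy":0,"dz":0.0012,"fingers":0.001}
    - {"rx":0,"ry":0,"rz":0,"dx":0,"dy":0,"dz":0,"fingers":0.001}

```text
time_s: 57.25
position: [0.4935, 0.135, 0.0583]
tool_rot: [[-0.998, -0.056, -0.001], [-0.056, 0.998, 0.0], [0.001, 0.0, -1.0]]
ft_force: [-0.6, -0.3, -0.8]
grip_width: 0.0106
gripper_force: 59.4
```

Emit:
arm_command:
  deltas:
    - {"rx":0,"ry":0,"rz":0.131,"dx":0,"dy":0,"dz":0,"fingers":0.001}
    - {"rx":0,"ry":0,"rz":0.131,"dx":0,"dy":0,"dz":0,"fingers":0.001}
    - {"rx":0,"ry":0,"rz":0.131,"dx":0,"dy":0,"dz":0,"fingers":0.001}
    - {"rx":0,"ry":0,"rz":0.131,"dx":0,"dy":0,"dz":0,"fingers":0.001}
    - {"rx":0,"ry":0,"rz":0.131,"dx":0,"dy":0,"dz":0,"fingers":0.001}
    - {"rx":0,"ry":0,"rz":0.131,"dx":0,"dy":0,"dz":0,"fingers":0.001}

```text
time_s: 57.85
position: [0.4936, 0.135, 0.0587]
tool_rot: [[-0.742, 0.671, -0.001], [0.671, 0.742, 0.0], [0.001, -0.0, -1.0]]
ft_force: [-0.0, -0.6, -0.1]
grip_width: 0.0105
gripper_force: 59.4
```

Emit:
arm_command:
  deltas:
    - {"rx":0,"ry":0,"rz":0.131,"dx":0,"dy":0,"dz":0,"fingers":0.001}
    - {"rx":0,"ry":0,"rz":0.131,"dx":0,"dy":0,"dz":0,"fingers":0.001}
    - {"rx":0,"ry":0,"rz":0.131,"dx":0,"dy":0,"dz":0,"fingers":0.001}
    - {"rx":0,"ry":0,"rz":0.131,"dx":0,"dy":0,"dz":0,"fingers":0.001}
    - {"rx":0,"ry":0,"rz":0.131,"dx":0,"dy":0,"dz":0,"fingers":0.001}
    - {"rx":0,"ry":0,"rz":0.131,"dx":0,"dy":0,"dz":0,"fingers":0.001}
    - {"rx":0,"ry":0,"rz":0,"dx":0,"dy":0,"dz":0.0005,"fingers":0.001}
    - {"rx":0,"ry":0,"rz":0,"dx":0,"dy":0,"dz":0,"fingers":0.001}

```text
time_s: 58.65
position: [0.4935, 0.135, 0.0581]
tool_rot: [[-0.058, 0.998, -0.001], [0.998, 0.058, 0.0], [0.0, -0.001, -1.0]]
ft_force: [0.0, -0.0, -1.1]
grip_width: 0.0107
gripper_force: 59.4
```

```bash
python3 plan.py 493.9,134.7,57,3.1
```

```text
t 58.6 pos [493.5 135.   58.1] phi 3.34 F [ 0.  -0.  -1.1] grip 0.0107 59
rot 1 x [-0.0008 -0.0003  0.0042] | shift 1 x [-0.0003  0.0003  0.0011] (total [-0.0003  0.0003  0.0011])
```

Turned without any contact force. Lower onto the cover and release.

Emit:
arm_command:
  deltas:
    - {"rx":0,"ry":0,"rz":0,"dx":0,"dy":0,"dz":0.001,"fingers":0.001}
    - {"rx":0,"ry":0,"rz":0,"dx":0,"dy":0,"dz":0.0007,"fingers":0.001}
    - {"rx":0,"ry":0,"rz":0,"dx":0,"dy":0,"dz":0,"fingers":0.001}
    - {"rx":0,"ry":0,"rz":0,"dx":0,"dy":0,"dz":0,"fingers":0.001}

```text
time_s: 59.05
position: [0.4937, 0.1351, 0.0574]
tool_rot: [[-0.057, 0.998, 0.0], [0.998, 0.057, 0.0], [0.0, 0.0, -1.0]]
ft_force: [-4.0, 0.3, 12.0]
grip_width: 0.0107
gripper_force: 61.2
```

Emit:
arm_command:
  deltas:
    - {"rx":0,"ry":0,"rz":0,"dx":0,"dy":0,"dz":0,"fingers":0.04}
    - {"rx":0,"ry":0,"rz":0,"dx":0,"dy":0,"dz":0,"fingers":0.04}
    - {"rx":0,"ry":0,"rz":0,"dx":0,"dy":0,"dz":0,"fingers":0.04}
    - {"rx":0,"ry":0,"rz":0,"dx":0,"dy":0,"dz":-0.03,"fingers":0.04}
    - {"rx":0,"ry":0,"rz":0,"dx":0,"dy":0,"dz":-0.05,"fingers":0.04}
    - {"rx":0,"ry":0,"rz":0,"dx":0.05,"dy":0,"dz":-0.02,"fingers":0.04}
    - {"rx":0,"ry":0,"rz":0,"dx":0.05,"dy":0,"dz":0,"fingers":0.04}
    - {"rx":0,"ry":0,"rz":0,"dx":0.05,"dy":0,"dz":0,"fingers":0.04}
    - {"rx":0,"ry":0,"rz":0,"dx":0.05,"dy":0,"dz":0,"fingers":0.04}
    - {"rx":0,"ry":0,"rz":0,"dx":0.05,"dy":0,"dz":0,"fingers":0.04}
    - {"rx":0,"ry":0,"rz":0,"dx":0,"dy":0,"dz":0,"fingers":0.04}

```text
time_s: 60.15
position: [0.4787, 0.386, 0.1543]
tool_rot: [[-0.061, 0.998, -0.001], [0.998, 0.061, 0.001], [0.002, -0.001, -1.0]]
ft_force: [-0.6, -0.8, -0.1]
grip_width: 0.0398
gripper_force: 0.0
```

```bash
python3 plan.py
python3 - <<'E'
from h import *
S=env.get_image("scene");T=env.get_image("top")
crop(T,195,165,130,130,4,"pics/x2.png");crop(S,225,155,70,130,4,"pics/x1.png")
crop(S,215,160,110,100,4,"pics/x1.png");crop(T,200,180,120,100,4,"pics/x2.png")
a,b=cv2.imread("pics/x1.png"),cv2.imread("pics/x2.png");o=np.hstack([a,b]);o=cv2.resize(o,None,fx=.86,fy=.86);print(o.shape);cv2.imwrite("pics/z.png",o)
E
```

```text
t 60.1 pos [478.7 386.  154.3] phi 3.49 F [-0.6 -0.8 -0.1] grip 0.0398 0
(344, 791, 3)
```

View pics/z.png

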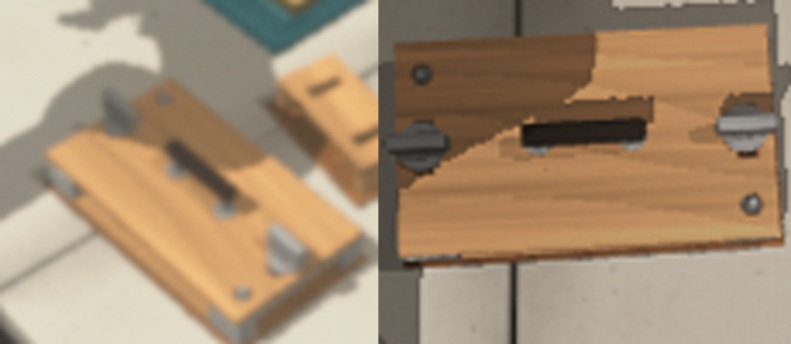

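The picture shows the cover flat on the bridges with a dowel in each hole, at (422,75) and (752,204). Both keys are seated with their wings turned across the slots, at (418,145) and (748,128), and the stand is empty. I am handing in the job.

```bash
python3 -c "
from rig import env
print(env.close_job())"
```

```text
the job is handed in; nothing more can be done
None
```

I packed all four tools, seated the cover over both dowels, and locked it with both T-keys turned a quarter turn. The job was handed in after about 60 s of robot time; no verdict came back.

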